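# Top out a slat crib and hold a loupe over the bearing at the gauge's collar

### The job

Finish the wooden crib with its next layer: lay the plain slat and the slat with the ball bearing on top, crosswise to the two slats beneath and set out like the layers below, one flush along each side, with the bearing facing up, and let go of them. Then pick up the loupe by its handle and hold it level and still in the air, its lens centred over the bearing and at the height marked by the collar on the gauge post. Finish while still holding it there; do not shift the collar, and leave the tape roll and the marker pen where they are.

Things in the scene. Friction and masses are not known exactly. Their poses are not given: they have to be found in the camera images.
- crib: Started crib of wooden slats, screwed to the bench: 140 x 140 mm in plan, 32 mm high. Every slat is 140 x 36 x 16 mm. The bottom pair runs along the crib's x at y = +-52 mm, the upper pair along the crib's y at x = +-52 mm; outer sides flush. Origin: centre of the underside; z up. The next layer runs along x at y = +-52 mm.
- crib_side_a (a point): Point 32 mm up on top of the crib at its y = +52 mm, x = 0: where the centre of the underside of one new slat belongs (either slat may take either side, either end first).
- crib_side_b (a point): The same at the crib's y = -52 mm: for the other new slat.
- slat_plain: Loose plain wooden slat, 140 (its x) x 36 (y) x 16 (z) mm, lying flat on the bench, about 0.12 kg. Origin: centre of its underside; z up.
- slat_bearing: Loose wooden slat of the same 140 x 36 x 16 mm, about 0.15 kg, with a steel ball bearing (32 mm across) let into its upper face, 45 mm from the middle towards its +x end and standing 4 mm proud. Lies flat, bearing up. Origin: centre of its underside; z up. It can be gripped across its 36 mm width at the middle.
- bearing_face (a point): Centre of the bearing's upper face, fixed to that slat: 45 mm along its x and 20 mm above its underside.
- loupe: Hand loupe lying flat on the bench, about 0.14 kg: a steel ring 68 mm across and 16 mm thick with a glass lens, and a straight dark handle, 18 mm wide (y), 16 mm thick (z), from x = -42 to x = -142 mm. Origin: under the lens centre, on the underside; x points away from the handle, z up. Level means its z is vertical.
- loupe_lens (a point): Centre of the lens, 8 mm above the loupe's underside.
- loupe_grip (a point): Point in the middle of the handle's thickness near the loupe's balance point, 72 mm behind the lens centre along -x: the place to grip, across the 18 mm width.
- gauge: Height gauge standing fixed behind the crib: round steel foot 80 mm across, with an upright 12 mm rod, 247 mm tall over all. Origin: centre of its underside; z up.
- collar_mark (a point): Middle of the steel collar (38 mm across, 12 mm high, with a dark line round its middle and a thumb screw) on the gauge's rod, at 120 to 190 mm above the bench. The height of this point is the focal height for the lens centre. The collar slides if pushed with more than about 4 N: do not touch it.
- electrical_tape: Bystander: black roll of tape lying flat, 55 mm across, 19 mm high; origin under its centre. Leave it alone.
- marker: Bystander: marker pen lying flat near the bench's front edge, 17 x 135 x 16 mm; origin under its centre. Leave it alone.

How it is judged (in metres and radians):
On the way:
1. both slats lie released on the crib as its third layer, crosswise to the layer beneath, one on each side (((distance between slat_plain and crib_side_a below 0.016 m and distance between slat_bearing and crib_side_b below 0.016 m) or (distance between slat_plain and crib_side_b below 0.016 m and distance between slat_bearing and crib_side_a below 0.016 m)) and angle between the x axis of each of slat_plain, slat_bearing and the x axis of crib, either way round below 0.17 rad and angle between each of slat_plain, slat_bearing's own z axis and vertical below 0.06 rad and contact force between each of slat_plain, slat_bearing and the fingers below 0.1 N and linear speed of each of slat_plain, slat_bearing below 0.02 m/s), for 0.2 s.
At the end, for the whole second after the job is handed in: Both slats lie flat and released on the crib, within 16 mm of place and 10 degrees of crosswise; the loupe is held by its handle (TCP over 40 mm from the lens), still, touching nothing else, level within 0.1 rad, lens within 12 mm sideways of the bearing and 8 mm of the collar mark in height (all of step 1 and horizontal distance between loupe_lens and bearing_face below 0.012 m and z of loupe_lens in the frame of collar_mark between -0.008 and 0.008 m and angle between loupe's own z axis and vertical below 0.1 rad and linear speed of loupe below 0.02 m/s and contact force between the fingers and loupe above 1 N and distance between the grasp point and loupe_lens above 0.04 m and contact force between loupe and crib below 0.1 N and contact force between loupe and slat_plain below 0.1 N and contact force between loupe and slat_bearing below 0.1 N and contact force between loupe and gauge below 0.1 N); the arm keeps its last pose, push and grip.
It fails at once if the collar's setting is shifted by more than 5 mm (distance of collar_mark from where it was at the start of the episode above 0.005 m).
It fails at once if the roll of tape is moved by more than 30 mm (distance of electrical_tape from where it was at the start of the episode above 0.03 m).
It fails at once if the marker pen is moved by more than 30 mm (distance of marker from where it was at the start of the episode above 0.03 m).
It also fails if it takes over 61 s, if anything falls off the work surface, if the arm or the gripper's body presses on something with over 40 N, if the wrist force passes 120 N, or if a joint passes its speed limit or range.

### The arm

A 6-joint arm with a two-finger parallel gripper is mounted at the origin on a cart in front of the work surface, level with it; the furniture and walls round the work are solid. World frame = base frame: x ahead of the robot, y to its left, z up, the work surface at z = 0. Lengths are in mm, angles in rad, forces in N, time in s.
With the tool pointing down it reaches from about 425 to 950 mm from the base axis. Payload 14.7 kg.
Tool frame: the origin (TCP) lies between the finger pads, 19 mm behind the fingertips; this is the grasp point; z points along the fingers, y is the direction in which the jaws open and shut (so a half turn about z gives the same grasp; the last joint's range is limited). The gripper opens to 85 mm and grips with 20 to 120 N. Pads are 22 mm wide; open, the fingers measure 114 mm over their backs; the gripper's body (76 mm by 85 mm) begins 54 mm behind the grasp point. The pads swing forward as they close: fully open they stand 13 mm farther back than shut.
Start: joints at [1.258, 0.48, 1.596, -0, 1.065, -0.047], TCP at [170.718, 627.174, 249.997] pointing down, gripper open.
Joint ranges: [-2.75, 2.75], [-0.82, 2.05], [0.23, 2.67], [-1.56, 4.7], [0.09, 2.69], [-2.92, 2.92]. Speed limits (rad/s): [1.89, 1.89, 2.39, 3.01, 3.01, 3.01].

### API

Orientations are given as a unit quaternion [w, x, y, z].
In Python, from bench import env gives the robot as it stands.
- The arm moves only by the tool apply_moves, never from a script. Its argument "deltas" is a list of rows, each an object of numbers: "dx", "dy", "dz": the shift along the tool's x, y, z in m; "roll": the turn about the tool's z in rad; "jaw": the finger opening in m, from 0 to 0.0854. In form: [{"dx": .., "dy": .., "dz": .., "roll": .., "jaw": ..}, ...]. A call has exactly 5 rows; each row shifts and turns the commanded pose from where the row before left it, along the tool's axes as they then stand; what a row does not reach is not made up. A row lasts 1/12 s, in which the tool goes at most 41.7 mm and 7.16 degrees, less where a joint would pass 70% of its speed; a pose out of reach is approached as far as the arm can. A call is refused whole if a number of a shift passes 0.0417 or a number of a turn 0.125, either way. A call with a gripper value outside its range is refused whole. The fingers move at their own pace and stop on an object; "force" is the grip in N (left out, the last holds). Time passes only in rows, so rows that do not move let the fingers close, or fill a call up. It gives the time, the measured TCP pose, the force and the opening at its end, in the units of the state.
- env.get_obs(): the state, without advancing time (a new reading comes with each control period).
- env.capture(name): name is "side" or "top" or "wrist"; returns the picture (480x640x3 uint8, red, green, blue); there is no depth.
- env.get_calibration(name): a dict with "vertical_fov" (degrees; the focal length in pixels is half the picture's height over the tangent of half this angle, whatever the lens; pixels are square), "cx", "cy" (the principal point, pixels), "extrinsics" (4x4, takes a point from camera to world coordinates). Camera axes: x right, y down, z forward; pixel columns grow to the right and rows downward; lengths in mm; the calibration is good to about 2 mm. A picture is of the moment at which its call begins: read the wrist's pose just before it. get_calibration takes no time and is no camera call; for the wrist camera it gives the pose at the moment of the call.
- env.hand_in(): hands the job in, once; it reports no verdict.
The state is a dict: "time_s": time; "joint_positions": joint angles; "joint_velocities": joint speeds; "joint_torque": joint torques, N m; "tcp_pos": TCP position; "eef_rot": TCP orientation; "ft_force": force on the tool from outside, world axes, zero at the start; "ft_torque": the same for the moment, N m; "finger_gap": opening from 0.0 (shut) to 1.0 (fully open).
Only numpy, scipy, OpenCV 4.12 (cv2) and the standard library are available. Lean on these libraries where they do the work, as an engineer would, in place of code of your own. Each camera call takes 0.05 s, during which the arm holds its last target.

## Working session

There is one attempt and no reset: what is moved stays moved. The work goes in short steps, Python scripts to look and compute and a tool call to move; the robot and the scene stay as the last step left them, time stands still between calls to the robot, and variables do not carry over. Pictures are saved under pics/ and viewed, and the job is handed in when it is done.

Besides the shell and the picture viewer there is one more tool, called after "Emit:" by a JSON object that holds its "name" and its "arguments", one argument or row to a line. apply_moves: Moves the arm, as the interface text tells. Its arguments: {"type":"object","properties":{"deltas":{"type":"array"},"force":{"type":"number"}},"required":["deltas"]}

```bash
mkdir -p pics; ls
cat > h.py <<'E'
import numpy as np, cv2
from bench import env
def snap(n,f):
    im=env.capture(n); cv2.imwrite('pics/'+f,cv2.cvtColor(im,cv2.COLOR_RGB2BGR)); return im
def cal(n):
    c=env.get_calibration(n); f=240/np.tan(np.radians(c['vertical_fov'])/2); return f,c['cx'],c['cy'],np.array(c['extrinsics'])
def p2w(c,u,v,z):
    f,cx,cy,E=c; d=E[:3,:3]@np.array([(u-cx)/f,(v-cy)/f,1]); o=E[:3,3]; return o+d*(z-o[2])/d[2]
def w2p(c,p):
    f,cx,cy,E=c; q=E[:3,:3].T@(np.array(p)-E[:3,3]); return np.array([f*q[0]/q[2]+cx,f*q[1]/q[2]+cy])
E
python3 - <<'E'
from h import *
snap('top','top0.png');snap('side','side0.png')
for n in('top','side'):
    print(n,env.get_calibration(n))
print(env.get_obs())
E
```

```text
pics
top {'vertical_fov': 49.70827409401348, 'cx': 321.9325824259802, 'cy': 237.34225429278465, 'extrinsics': array([[-1.17524492e-02, -9.96813592e-01,  7.88957714e-02,
         4.84720844e+02],
       [-9.99739186e-01,  1.32586826e-02,  1.85947988e-02,
        -8.48841871e+01],
       [-1.95816022e-02, -7.86566599e-02, -9.96709431e-01,
         1.13926676e+03],
       [ 0.00000000e+00,  0.00000000e+00,  0.00000000e+00,
         1.00000000e+00]])}
side {'vertical_fov': 55.97623257018239, 'cx': 331.24982715854765, 'cy': 239.87272801920628, 'extrinsics': array([[ 9.01874171e-01, -2.64781365e-01,  3.41341191e-01,
         2.65647210e+02],
       [-4.31909740e-01, -5.68709303e-01,  7.00016932e-01,
        -6.51062540e+02],
       [ 8.77247193e-03, -7.78755775e-01, -6.27265882e-01,
         6.39177311e+02],
       [ 0.00000000e+00,  0.00000000e+00,  0.00000000e+00,
         1.00000000e+00]])}
{'time_s': 0.1, 'joint_positions': array([ 1.25843217e+00,  4.80722507e-01,  1.59675847e+00,  6.74900264e-06,
        1.06508932e+00, -4.66414799e-02]), 'joint_velocities': array([ 1.93273765e-04,  9.43819947e-05, -1.89754335e-03, -8.01243968e-04,
        1.18371980e-03,  2.07210503e-04]), 'joint_torque': array([ 4.55913787e-04, -9.52266812e+01, -4.31036639e+01, -6.49856634e-05,
        5.18078843e-03,  1.20705845e-04]), 'tcp_pos': array([170.60239524, 626.88963088, 249.48633252]), 'eef_rot': array([-9.01786774e-05,  1.32472407e-01,  9.91186573e-01, -4.80442609e-04]), 'ft_force': array([-0.04738955, -0.6539541 , -0.10070927]), 'ft_torque': array([-0.00253704, -0.02850997,  0.01937935]), 'finger_gap': 1.0003594872272523}
```

View pics/top0.png

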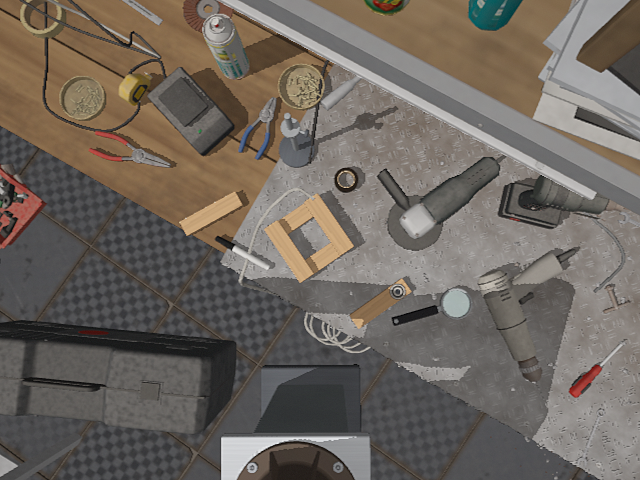

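View pics/side0.png

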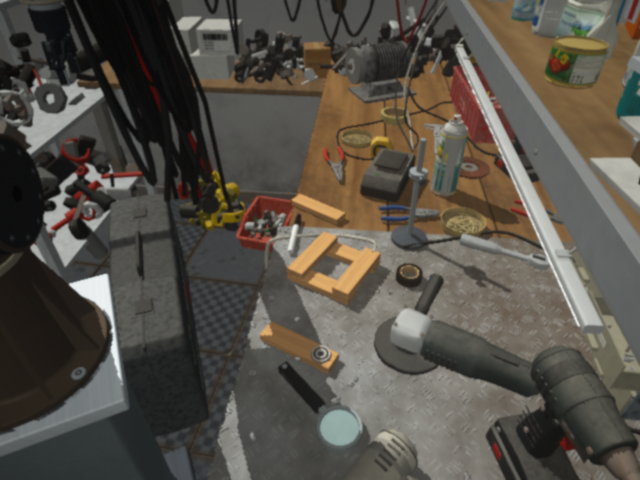

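The top view shows the crib near (310,236), the plain slat (212,213), the bearing slat (381,301) with its bearing at (398,291), the loupe lens (455,303) with its handle end at (394,321), the tape (346,180), the gauge (297,150) and the pen (245,252). I'll zoom in to measure them.

Run:
```python
import cv2
t=cv2.imread('pics/top0.png'); s=cv2.imread('pics/side0.png')
def z(im,x,y,w,h,k,n):
    c=cv2.resize(im[y:y+h,x:x+w],None,fx=k,fy=k,interpolation=cv2.INTER_CUBIC)
    for i in range(0,w,10):
        cv2.putText(c,str(x+i),(i*k,8),0,.3,(0,0,255),1) ; cv2.line(c,(i*k,10),(i*k,14),(0,0,255),1)
    for i in range(0,h,10):
        cv2.putText(c,str(y+i),(0,i*k),0,.3,(255,0,255),1)
    cv2.imwrite('pics/'+n,c)
z(t,170,180,200,115,4,'za.png'); z(t,340,260,140,80,5,'zb.png'); z(s,370,120,120,140,4,'zc.png'); z(t,260,100,110,100,5,'zd.png')
```

```text
(no output)
```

View pics/za.png

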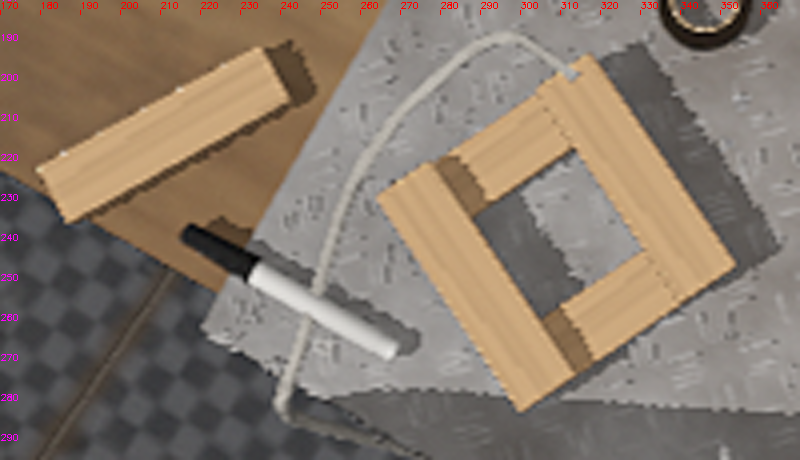

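View pics/zb.png

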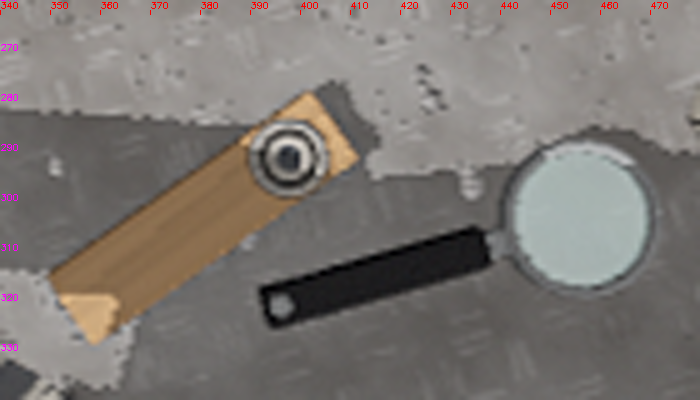

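View pics/zc.png

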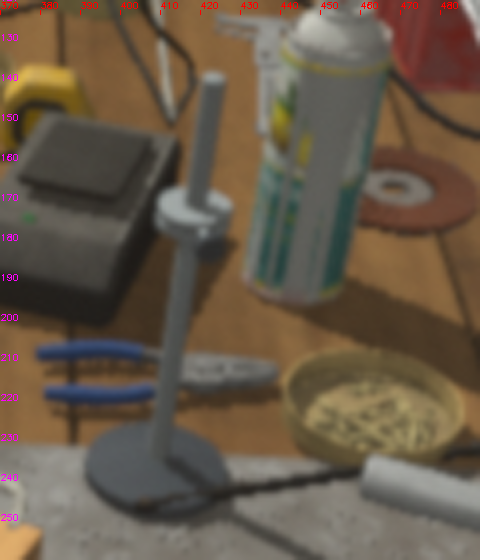

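View pics/zd.png

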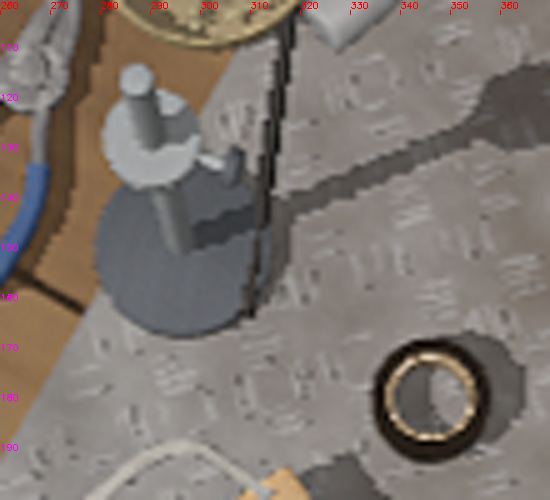

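```bash
cat > m.py <<'E'
from h import *
C=cal('top');S=cal('side')
def rect(name,px,z):
    P=np.array([p2w(C,u,v,z)[:2] for u,v in px]); c=P.mean(0)
    e=[np.linalg.norm(P[(i+1)%4]-P[i]) for i in range(4)]
    d1=(P[1]-P[0]+P[2]-P[3]); print(name,c.round(1),'edges',np.round(e,1),'ang',np.degrees(np.arctan2(d1[1],d1[0])).round(1)); return c,P
rect('plain',[(179.25,222.5),(234.5,191.75),(243,204.5),(187.5,235.5)],16)
rect('crib',[(264.25,229.25),(318,193.75),(353.75,246),(300,282.5)],32)
rect('bear',[(349.6,315.4),(402.6,278),(412,291.6),(359,329)],16)
print('bearing',p2w(C,397.6,291.4,20))
L=p2w(C,456.4,303.2,12);H=p2w(C,393.6,321.6,16);print('loupe',L,H,np.linalg.norm(L-H),np.degrees(np.arctan2(*(L-H)[1::-1])))
g=p2w(C,296.6,150,3); print('gauge',g,'tape',p2w(C,346,179,10))
print('top of rod',w2p(C,[g[0],g[1],247]),w2p(S,[g[0],g[1],247]))
for z in range(120,200,10): print(z,w2p(C,[g[0],g[1],z]).round(1),w2p(S,[g[0],g[1],z]).round(1))
E
python3 m.py
```

```text
plain [629.2 178.5] edges [138.3  34.1 138.7  34.2] ang -61.3
crib [571.9 -36.4] edges [138.8 136.6 138.7 137.9] ang -56.8
bear [ 429.5 -188.8] edges [139.7  35.2 139.3  35.1] ang -55.7
bearing [ 454.93120162 -224.85217506   20.        ]
loupe [ 428.05827932 -351.3634048    12.        ] [ 390.57978763 -215.31451392   16.        ] 141.17343252022084 -74.598284031582
gauge [770.96759264  -9.4330527    3.        ] tape [ 702.39916268 -118.39045413   10.        ]
top of rod [287.14397893 115.85493103] [422.42427078 139.26655485]
120 [292.6 135.6] [414.2 194.9]
130 [292.2 134.2] [414.8 190.8]
140 [291.8 132.8] [415.4 186.7]
150 [291.4 131.4] [416.  182.6]
160 [291.  129.9] [416.7 178.4]
170 [290.6 128.4] [417.3 174.1]
180 [290.2 126.9] [417.9 169.8]
190 [289.8 125.4] [418.6 165.4]
```

```bash
cat >> h.py <<'E'
from scipy.spatial.transform import Rotation as R
def pose(o=None):
    o=o or env.get_obs(); q=o['eef_rot']; M=R.from_quat([q[1],q[2],q[3],q[0]]).as_matrix(); return np.array(o['tcp_pos']),M,o
def plan(x,y,z,yaw,n=None):
    p,M,o=pose(); cy=np.degrees(np.arctan2(M[1,0],M[0,0])); dyaw=(yaw-cy+180)%360-180
    d=np.array([x,y,z])-p; roll=-np.radians(dyaw)
    k=max(np.linalg.norm(d)/41,abs(roll)/.122); n=n or int(np.ceil(k))
    print('t',round(o['time_s'],2),'tcp',p.round(1),'yaw',cy.round(2),'tilt',np.degrees(np.arccos(-M[2,2])).round(2),'gap',round(o['finger_gap'],3),'need rows',round(k,2),'F',np.round(o['ft_force'],1))
    for i in range(n):
        a=np.radians(cy+dyaw*i/n); s=d/n
        print('row',i,'dx %.4f dy %.4f dz %.4f roll %.4f'%((np.cos(a)*s[0]+np.sin(a)*s[1])/1e3,(np.sin(a)*s[0]-np.cos(a)*s[1])/1e3,-s[2]/1e3,roll/n))
E
python3 - <<'E'
from h import *
plan(629,178,180,118.7,20)
C=cal('side');g=np.array([771,-9.4])
for z in range(160,186,5):
    a=np.linspace(0,6.28,200)
    T=np.array([w2p(C,[g[0]+19*np.cos(t),g[1]+19*np.sin(t),z+6]) for t in a]);B=np.array([w2p(C,[g[0]+19*np.cos(t),g[1]+19*np.sin(t),z-6]) for t in a])
    print(z,T[:,1].min().round(2),T[:,1].max().round(2),B[:,1].max().round(2))
im=cv2.imread('pics/side0.png')[150:200,395:445]
cv2.imwrite('pics/zc2.png',cv2.resize(im,None,fx=12,fy=12,interpolation=cv2.INTER_CUBIC))
E
```

```text
t 0.1 tcp [170.6 626.9 249.5] yaw 164.78 tilt 0.06 gap 1.0 need rows 15.74 F [-0.  -0.7 -0.1]
row 0 dx -0.0280 dy -0.0156 dz 0.0035 roll 0.0402
row 1 dx -0.0286 dy -0.0145 dz 0.0035 roll 0.0402
row 2 dx -0.0292 dy -0.0133 dz 0.0035 roll 0.0402
row 3 dx -0.0297 dy -0.0122 dz 0.0035 roll 0.0402
row 4 dx -0.0302 dy -0.0110 dz 0.0035 roll 0.0402
row 5 dx -0.0306 dy -0.0097 dz 0.0035 roll 0.0402
row 6 dx -0.0309 dy -0.0085 dz 0.0035 roll 0.0402
row 7 dx -0.0313 dy -0.0072 dz 0.0035 roll 0.0402
row 8 dx -0.0315 dy -0.0060 dz 0.0035 roll 0.0402
row 9 dx -0.0317 dy -0.0047 dz 0.0035 roll 0.0402
row 10 dx -0.0319 dy -0.0034 dz 0.0035 roll 0.0402
row 11 dx -0.0320 dy -0.0021 dz 0.0035 roll 0.0402
row 12 dx -0.0321 dy -0.0009 dz 0.0035 roll 0.0402
row 13 dx -0.0321 dy 0.0004 dz 0.0035 roll 0.0402
row 14 dx -0.0320 dy 0.0017 dz 0.0035 roll 0.0402
row 15 dx -0.0319 dy 0.0030 dz 0.0035 roll 0.0402
row 16 dx -0.0318 dy 0.0043 dz 0.0035 roll 0.0402
row 17 dx -0.0316 dy 0.0056 dz 0.0035 roll 0.0402
row 18 dx -0.0313 dy 0.0068 dz 0.0035 roll 0.0402
row 19 dx -0.0310 dy 0.0081 dz 0.0035 roll 0.0402
160 171.08 180.74 185.86
165 168.96 178.59 183.74
170 166.83 176.41 181.6
175 164.67 174.22 179.45
180 162.51 172.02 177.28
185 160.33 169.8 175.1
```

View pics/zc2.png

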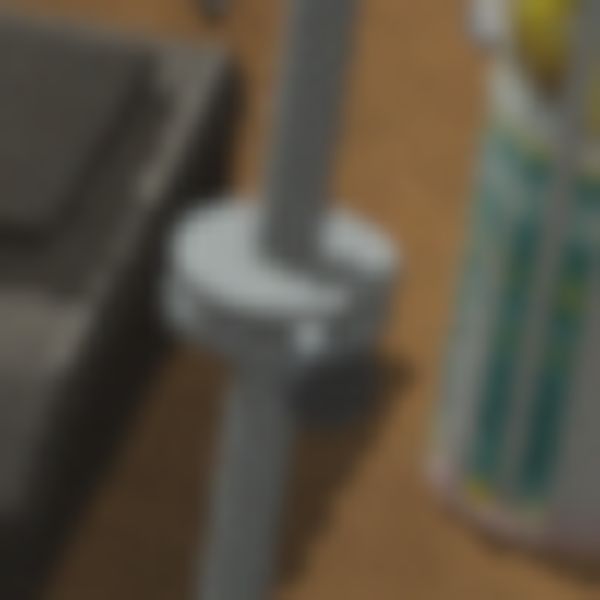

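The top rim is at row ~166, the front of the top face at ~176 and the bottom at ~180.4, so the collar is at z ≈ 172. Now I'll move towards the plain slat.

Emit:
{"name": "apply_moves", "arguments": {
  "deltas": [
    {"dx": -0.028, "dy": -0.0156, "dz": 0.0035, "roll": 0.04},
    {"dx": -0.0286, "dy": -0.0145, "dz": 0.0035, "roll": 0.04},
    {"dx": -0.0292, "dy": -0.0133, "dz": 0.0035, "roll": 0.04},
    {"dx": -0.0297, "dy": -0.0122, "dz": 0.0035, "roll": 0.04},
    {"dx": -0.0302, "dy": -0.011, "dz": 0.0035, "roll": 0.04}
  ]
}}

```text
invalid input
```

Emit:
{"name": "apply_moves", "arguments": {
  "deltas": [
    {"dx": -0.0306, "dy": -0.0097, "dz": 0.0035, "roll": 0.04},
    {"dx": -0.0309, "dy": -0.0085, "dz": 0.0035, "roll": 0.04},
    {"dx": -0.0313, "dy": -0.0072, "dz": 0.0035, "roll": 0.04},
    {"dx": -0.0315, "dy": -0.006, "dz": 0.0035, "roll": 0.04},
    {"dx": -0.0317, "dy": -0.0047, "dz": 0.0035, "roll": 0.04}
  ]
}}

```text
invalid input
```

Emit:
{"name": "apply_moves", "arguments": {
  "deltas": [
    {"dx": -0.0319, "dy": -0.0034, "dz": 0.0035, "roll": 0.04},
    {"dx": -0.032, "dy": -0.0021, "dz": 0.0035, "roll": 0.04},
    {"dx": -0.0321, "dy": -0.0009, "dz": 0.0035, "roll": 0.04},
    {"dx": -0.0321, "dy": 0.0004, "dz": 0.0035, "roll": 0.04},
    {"dx": -0.032, "dy": 0.0017, "dz": 0.0035, "roll": 0.04}
  ]
}}

```text
invalid input
```

Run:
```python
from h import *
plan(629,178.5,150,118.7,5)
```

```text
t 0.1 tcp [170.6 626.9 249.5] yaw 164.78 tilt 0.06 gap 1.0 need rows 15.83 F [-0.  -0.7 -0.1]
row 0 dx -0.1120 dy -0.0625 dz 0.0199 roll 0.1608
row 1 dx -0.1206 dy -0.0437 dz 0.0199 roll 0.1608
row 2 dx -0.1260 dy -0.0238 dz 0.0199 roll 0.1608
row 3 dx -0.1282 dy -0.0034 dz 0.0199 roll 0.1608
row 4 dx -0.1271 dy 0.0172 dz 0.0199 roll 0.1608
```

Emit:
{"name": "apply_moves", "arguments": {
  "deltas": [
    {"dx": -0.028, "dy": -0.0156, "dz": 0.0035, "roll": 0.04, "jaw": 0.085},
    {"dx": -0.0286, "dy": -0.0145, "dz": 0.0035, "roll": 0.04, "jaw": 0.085},
    {"dx": -0.0292, "dy": -0.0133, "dz": 0.0035, "roll": 0.04, "jaw": 0.085},
    {"dx": -0.0297, "dy": -0.0122, "dz": 0.0035, "roll": 0.04, "jaw": 0.085},
    {"dx": -0.0302, "dy": -0.011, "dz": 0.0035, "roll": 0.04, "jaw": 0.085}
  ]
}}

```text
time_s: 0.52
tcp_pos: [286.1, 513.7, 232.1]
eef_rot: [-0.0, 0.232, 0.973, -0.0]
ft_force: [0.2, 0.4, -0.5]
finger_gap: 0.991
```

Emit:
{"name": "apply_moves", "arguments": {
  "deltas": [
    {"dx": -0.0306, "dy": -0.0097, "dz": 0.0035, "roll": 0.04, "jaw": 0.085},
    {"dx": -0.0309, "dy": -0.0085, "dz": 0.0035, "roll": 0.04, "jaw": 0.085},
    {"dx": -0.0313, "dy": -0.0072, "dz": 0.0035, "roll": 0.04, "jaw": 0.085},
    {"dx": -0.0315, "dy": -0.006, "dz": 0.0035, "roll": 0.04, "jaw": 0.085},
    {"dx": -0.0317, "dy": -0.0047, "dz": 0.0035, "roll": 0.04, "jaw": 0.085}
  ]
}}

```text
time_s: 0.93
tcp_pos: [401.0, 401.6, 214.7]
eef_rot: [-0.0, 0.328, 0.945, -0.0]
ft_force: [0.3, 0.4, 1.3]
finger_gap: 0.997
```

Emit:
{"name": "apply_moves", "arguments": {
  "deltas": [
    {"dx": -0.0319, "dy": -0.0034, "dz": 0.0035, "roll": 0.04, "jaw": 0.085},
    {"dx": -0.032, "dy": -0.0021, "dz": 0.0035, "roll": 0.04, "jaw": 0.085},
    {"dx": -0.0321, "dy": -0.0009, "dz": 0.0035, "roll": 0.04, "jaw": 0.085},
    {"dx": -0.0321, "dy": 0.0004, "dz": 0.0035, "roll": 0.04, "jaw": 0.085},
    {"dx": -0.032, "dy": 0.0017, "dz": 0.0035, "roll": 0.04, "jaw": 0.085}
  ]
}}

```text
time_s: 1.35
tcp_pos: [515.8, 289.6, 197.1]
eef_rot: [-0.0, 0.42, 0.907, -0.0]
ft_force: [0.6, 0.6, 1.0]
finger_gap: 0.997
```

Run:
```python
from h import *
plan(629,178.5,150,118.7,5)
```

```text
t 1.35 tcp [515.8 289.6 197.1] yaw 130.28 tilt 0.03 gap 0.997 need rows 4.03 F [0.6 0.6 1. ]
row 0 dx -0.0316 dy 0.0029 dz 0.0094 roll 0.0404
row 1 dx -0.0314 dy 0.0042 dz 0.0094 roll 0.0404
row 2 dx -0.0312 dy 0.0054 dz 0.0094 roll 0.0404
row 3 dx -0.0310 dy 0.0067 dz 0.0094 roll 0.0404
row 4 dx -0.0307 dy 0.0080 dz 0.0094 roll 0.0404
```

Emit:
{"name": "apply_moves", "arguments": {
  "deltas": [
    {"dx": -0.0316, "dy": 0.0029, "dz": 0.0094, "roll": 0.0404, "jaw": 0.085},
    {"dx": -0.0314, "dy": 0.0042, "dz": 0.0094, "roll": 0.0404, "jaw": 0.085},
    {"dx": -0.0312, "dy": 0.0054, "dz": 0.0094, "roll": 0.0404, "jaw": 0.085},
    {"dx": -0.031, "dy": 0.0067, "dz": 0.0094, "roll": 0.0404, "jaw": 0.085},
    {"dx": -0.0307, "dy": 0.008, "dz": 0.0094, "roll": 0.0404, "jaw": 0.085}
  ]
}}

```text
time_s: 1.77
tcp_pos: [629.2, 178.8, 149.7]
eef_rot: [-0.0, 0.51, 0.86, -0.0]
ft_force: [-0.8, 0.9, 0.8]
finger_gap: 0.996
```

Run:
```python
from h import *
plan(629,178.5,150,118.7,1)
C=cal('wrist'); im=snap('wrist','w1.png'); np.save('w1.npy',np.array([*C[:3],*C[3].ravel()]))
u=np.array([np.cos(np.radians(-61.3)),np.sin(np.radians(-61.3))]);v=np.array([-u[1],u[0]])
for a,b in((70,18),(70,-18),(-70,-18),(-70,18)): print(w2p(C,[*(np.array([629.2,178.5])+a*u+b*v),16]).round(1))
```

```text
t 1.77 tcp [629.2 178.8 149.7] yaw 118.7 tilt 0.03 gap 0.996 need rows 0.01 F [-0.8  0.9  0.8]
row 0 dx -0.0002 dy -0.0003 dz -0.0003 roll 0.0000
[343.1 322.1]
[298.6 322. ]
[295.  142.4]
[346.5 142.4]
```

View pics/w1.png

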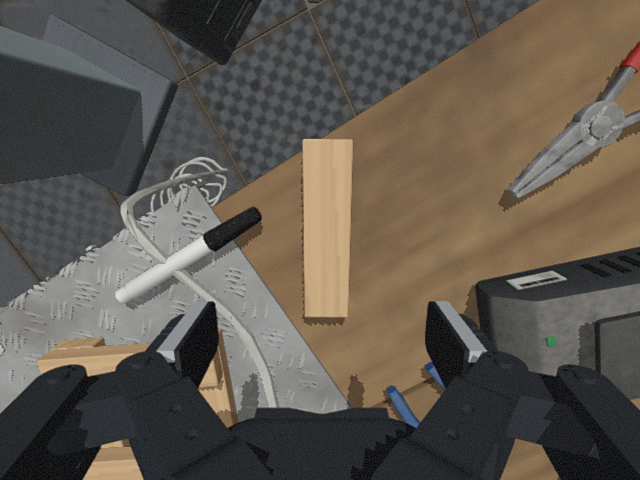

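The wrist view has the slat at corners (303,139), (352,139), (347.5,317.5) and (305.5,317.5).

Run:
```python
from h import *
a=np.load('w1.npy');C=(a[0],a[1],a[2],a[3:].reshape(4,4))
P=np.array([p2w(C,u,v,16)[:2] for u,v in [(303,139),(352,139),(347.5,317.5),(305.5,317.5)]]);print(P.round(1),P.mean(0))
d=P[2]+P[3]-P[0]-P[1];print(np.degrees(np.arctan2(d[1],d[0])),np.linalg.norm(d)/2, np.linalg.norm(P[1]-P[0]))
print(C[3][:3,3])
c=P.mean(0)
plan(c[0],c[1],21,118.7,5)
```

```text
[[583.6 235.9]
 [613.6 252.4]
 [679.7 131. ]
 [650.  114.7]] [631.72785241 183.51892931]
-61.34304900231951 138.1820020068066 34.159466811813985
[595.11492244 242.11251476 273.21040398]
t 1.82 tcp [632.6 174.9 148.1] yaw 118.41 tilt 0.08 gap 0.996 need rows 3.11 F [ 2.4 -6.2 -1.7]
row 0 dx 0.0016 dy 0.0007 dz 0.0254 roll -0.0010
row 1 dx 0.0016 dy 0.0007 dz 0.0254 roll -0.0010
row 2 dx 0.0016 dy 0.0007 dz 0.0254 roll -0.0010
row 3 dx 0.0016 dy 0.0007 dz 0.0254 roll -0.0010
row 4 dx 0.0016 dy 0.0007 dz 0.0254 roll -0.0010
```

Emit:
{"name": "apply_moves", "arguments": {
  "deltas": [
    {"dx": 0, "dy": 0, "dz": 0.015, "roll": 0, "jaw": 0.07},
    {"dx": 0, "dy": 0, "dz": 0.015, "roll": 0, "jaw": 0.07},
    {"dx": 0, "dy": 0, "dz": 0, "roll": 0, "jaw": 0.07},
    {"dx": 0, "dy": 0, "dz": 0, "roll": 0, "jaw": 0.07},
    {"dx": 0, "dy": 0, "dz": 0, "roll": 0, "jaw": 0.07}
  ]
}}

```text
time_s: 2.23
tcp_pos: [628.5, 180.4, 121.0]
eef_rot: [0.0, 0.509, 0.861, 0.0]
ft_force: [0.5, -0.2, 0.1]
finger_gap: 0.824
```

Run:
```python
from h import *
plan(629,178.5,150,118.7,1)
C=cal('wrist'); im=snap('wrist','w2.png'); np.save('w2.npy',np.array([*C[:3],*C[3].ravel()]))
print(pose()[0])
```

```text
t 2.23 tcp [628.5 180.4 121. ] yaw 118.84 tilt 0.01 gap 0.824 need rows 0.71 F [ 0.5 -0.2  0.1]
row 0 dx -0.0019 dy -0.0005 dz -0.0290 roll 0.0024
[628.70428083 180.49056257 121.33536185]
```

View pics/w2.png

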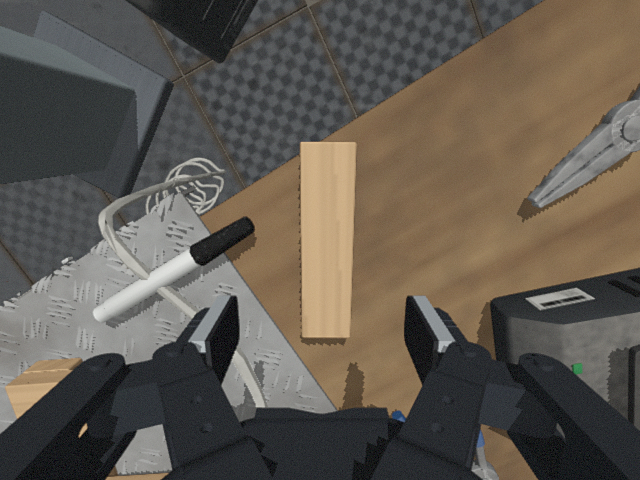

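```bash
cat >> h.py <<'E'
def wq(f,px,z):
    a=np.load(f);C=(a[0],a[1],a[2],a[3:].reshape(4,4))
    P=np.array([p2w(C,u,v,z)[:2] for u,v in px]); d=P[2]+P[3]-P[0]-P[1]
    print(P.mean(0).round(1),np.degrees(np.arctan2(d[1],d[0])).round(2),(np.linalg.norm(d)/2).round(1), np.linalg.norm(P[1]-P[0]).round(1)); return P.mean(0)
E
python3 - <<'E'
from h import *
c=wq('w2.npy',[(301,142),(356,142),(350.5,337.5),(302.5,337.5)],16)
plan(c[0],c[1],21,118.7,5)
E
```

```text
[631.7 184. ] -61.43 137.2 34.1
t 2.28 tcp [628.7 180.5 121.3] yaw 118.84 tilt 0.05 gap 0.819 need rows 2.45 F [-0.7  0.2 -0.1]
row 0 dx 0.0003 dy 0.0009 dz 0.0201 roll 0.0005
row 1 dx 0.0003 dy 0.0009 dz 0.0201 roll 0.0005
row 2 dx 0.0003 dy 0.0009 dz 0.0201 roll 0.0005
row 3 dx 0.0003 dy 0.0009 dz 0.0201 roll 0.0005
row 4 dx 0.0003 dy 0.0009 dz 0.0201 roll 0.0005
```

Emit:
{"name": "apply_moves", "arguments": {
  "deltas": [
    {"dx": 0, "dy": 0.001, "dz": 0.02, "roll": 0, "jaw": 0.065},
    {"dx": 0, "dy": 0.001, "dz": 0.02, "roll": 0, "jaw": 0.065},
    {"dx": 0, "dy": 0, "dz": 0.02, "roll": 0, "jaw": 0.06},
    {"dx": 0, "dy": 0, "dz": 0.02, "roll": 0, "jaw": 0.06},
    {"dx": 0, "dy": 0, "dz": 0.015, "roll": 0, "jaw": 0.06}
  ]
}}

```text
time_s: 2.7
tcp_pos: [630.3, 181.5, 25.1]
eef_rot: [0.0, 0.509, 0.861, 0.0]
ft_force: [-0.9, -0.5, 0.1]
finger_gap: 0.708
```

Emit:
{"name": "apply_moves", "arguments": {
  "deltas": [
    {"dx": 0, "dy": 0, "dz": 0.004, "roll": 0, "jaw": 0.05},
    {"dx": 0, "dy": 0, "dz": 0, "roll": 0, "jaw": 0.04},
    {"dx": 0, "dy": 0, "dz": 0, "roll": 0, "jaw": 0.034},
    {"dx": 0, "dy": 0, "dz": 0, "roll": 0, "jaw": 0.03},
    {"dx": 0, "dy": 0, "dz": 0, "roll": 0, "jaw": 0.03}
  ],
  "force": 40
}}

```text
time_s: 3.12
tcp_pos: [630.9, 181.4, 22.8]
eef_rot: [0.001, 0.509, 0.861, 0.001]
ft_force: [-0.6, 0.0, -0.4]
finger_gap: 0.407
```

Run:
```python
from h import *
plan(629,178.5,150,118.7,1)
C=cal('wrist'); im=snap('wrist','w3.png'); np.save('w3.npy',np.array([*C[:3],*C[3].ravel()]))
```

```text
t 3.12 tcp [630.9 181.4  22.8] yaw 118.82 tilt 0.1 gap 0.407 need rows 3.1 F [-0.6  0.  -0.4]
row 0 dx -0.0016 dy -0.0030 dz -0.1272 roll 0.0021
```

View pics/w3.png

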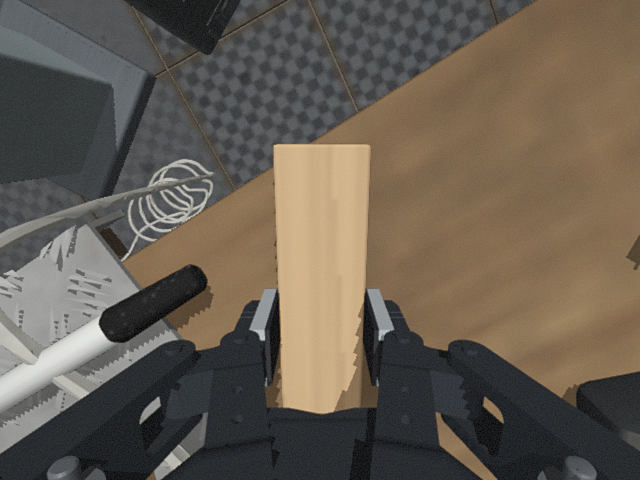

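Emit:
{"name": "apply_moves", "arguments": {
  "deltas": [
    {"dx": 0, "dy": 0, "dz": 0, "roll": 0, "jaw": 0.045},
    {"dx": 0, "dy": 0, "dz": 0.0025, "roll": 0, "jaw": 0.045},
    {"dx": 0, "dy": 0, "dz": 0, "roll": 0, "jaw": 0.03},
    {"dx": 0, "dy": 0, "dz": 0, "roll": 0, "jaw": 0.03},
    {"dx": 0, "dy": 0, "dz": 0, "roll": 0, "jaw": 0.03}
  ],
  "force": 50
}}

```text
time_s: 3.58
tcp_pos: [630.2, 181.1, 19.2]
eef_rot: [0.0, 0.509, 0.861, 0.0]
ft_force: [-1.1, -0.8, 5.3]
finger_gap: 0.405
```

Emit:
{"name": "apply_moves", "arguments": {
  "deltas": [
    {"dx": 0, "dy": 0, "dz": -0.005, "roll": 0, "jaw": 0.03},
    {"dx": 0, "dy": 0, "dz": -0.015, "roll": 0, "jaw": 0.03},
    {"dx": 0, "dy": 0, "dz": -0.03, "roll": 0, "jaw": 0.03},
    {"dx": 0, "dy": 0, "dz": -0.03, "roll": 0, "jaw": 0.03},
    {"dx": 0, "dy": 0, "dz": -0.02, "roll": 0, "jaw": 0.03}
  ]
}}

```text
time_s: 4.0
tcp_pos: [630.7, 181.3, 121.5]
eef_rot: [0.001, 0.509, 0.861, 0.001]
ft_force: [1.0, 0.0, -0.8]
finger_gap: 0.407
```

Run:
```python
from h import *
plan(615.4,-7.9,150,123.2,6)
C=cal('wrist'); im=snap('wrist','w4.png'); np.save('w4.npy',np.array([*C[:3],*C[3].ravel()]))
```

```text
t 4.0 tcp [630.7 181.3 121.5] yaw 118.82 tilt 0.08 gap 0.407 need rows 4.68 F [ 1.   0.  -0.8]
row 0 dx -0.0264 dy -0.0174 dz -0.0047 roll -0.0127
row 1 dx -0.0262 dy -0.0178 dz -0.0047 roll -0.0127
row 2 dx -0.0259 dy -0.0181 dz -0.0047 roll -0.0127
row 3 dx -0.0257 dy -0.0184 dz -0.0047 roll -0.0127
row 4 dx -0.0255 dy -0.0188 dz -0.0047 roll -0.0127
row 5 dx -0.0252 dy -0.0191 dz -0.0047 roll -0.0127
```

View pics/w4.png

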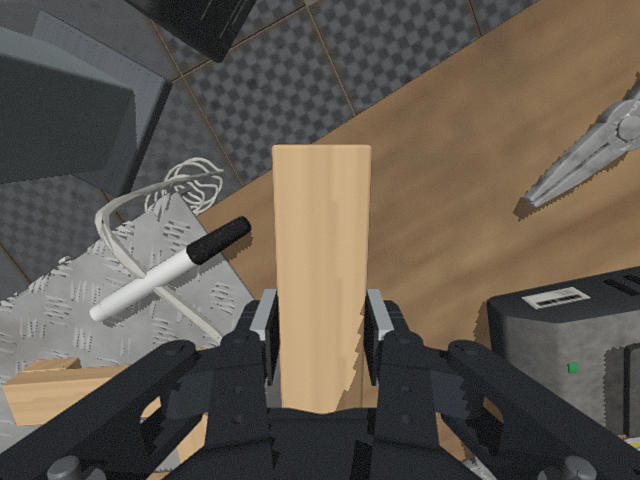

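Run:
```python
from h import *
for f,tz,t,r in(('w3.npy',22.8,(630.9,181.4),145),('w4.npy',121.5,(630.7,181.3),145.5)):
    a=np.load(f);C=(a[0],a[1],a[2],a[3:].reshape(4,4))
    e=p2w(C,322,r,tz-19.3+16 if f=='w4.npy' else 16)[:2]-np.array(t); y=np.radians(118.8); print(e@[np.cos(y),np.sin(y)],e@[-np.sin(y),np.cos(y)])
plan(615.4,-7.9,150,123.2,8)
```

```text
69.86246113496843 -0.6079487865403443
69.76555434267667 -0.6009755729060089
t 4.05 tcp [632.4 181.7 124.9] yaw 118.82 tilt 0.34 gap 0.404 need rows 4.68 F [3.2 0.2 2. ]
row 0 dx -0.0197 dy -0.0133 dz -0.0031 roll -0.0095
row 1 dx -0.0196 dy -0.0135 dz -0.0031 roll -0.0095
row 2 dx -0.0195 dy -0.0137 dz -0.0031 roll -0.0095
row 3 dx -0.0194 dy -0.0138 dz -0.0031 roll -0.0095
row 4 dx -0.0192 dy -0.0140 dz -0.0031 roll -0.0095
row 5 dx -0.0191 dy -0.0142 dz -0.0031 roll -0.0095
row 6 dx -0.0189 dy -0.0144 dz -0.0031 roll -0.0095
row 7 dx -0.0188 dy -0.0146 dz -0.0031 roll -0.0095
```

Emit:
{"name": "apply_moves", "arguments": {
  "deltas": [
    {"dx": -0.0264, "dy": -0.0174, "dz": -0.0047, "roll": -0.0127, "jaw": 0.03},
    {"dx": -0.0262, "dy": -0.0178, "dz": -0.0047, "roll": -0.0127, "jaw": 0.03},
    {"dx": -0.0259, "dy": -0.0181, "dz": -0.0047, "roll": -0.0127, "jaw": 0.03},
    {"dx": -0.0257, "dy": -0.0184, "dz": -0.0047, "roll": -0.0127, "jaw": 0.03},
    {"dx": -0.0255, "dy": -0.0188, "dz": -0.0047, "roll": -0.0127, "jaw": 0.03}
  ]
}}

```text
time_s: 4.47
tcp_pos: [616.9, 22.2, 142.7]
eef_rot: [-0.0, 0.481, 0.877, -0.0]
ft_force: [1.2, -0.1, 0.1]
finger_gap: 0.404
```

Emit:
{"name": "apply_moves", "arguments": {
  "deltas": [
    {"dx": -0.0252, "dy": -0.0191, "dz": -0.0047, "roll": -0.0127, "jaw": 0.03},
    {"dx": 0, "dy": 0, "dz": 0, "roll": 0, "jaw": 0.03},
    {"dx": 0, "dy": 0, "dz": 0, "roll": 0, "jaw": 0.03},
    {"dx": 0, "dy": 0, "dz": 0, "roll": 0, "jaw": 0.03},
    {"dx": 0, "dy": 0, "dz": 0, "roll": 0, "jaw": 0.03}
  ]
}}

```text
time_s: 4.88
tcp_pos: [614.7, -7.2, 147.0]
eef_rot: [-0.0, 0.475, 0.88, -0.0]
ft_force: [-0.4, -0.8, -1.1]
finger_gap: 0.404
```

Run:
```python
from h import *
plan(615.4,-7.9,150,123.2,1)
C=cal('wrist'); im=snap('wrist','w5.png'); np.save('w5.npy',np.array([*C[:3],*C[3].ravel()]))
```

```text
t 4.88 tcp [614.7  -7.2 147. ] yaw 123.22 tilt 0.02 gap 0.404 need rows 0.08 F [-0.4 -0.8 -1.1]
row 0 dx -0.0010 dy 0.0002 dz -0.0030 roll 0.0003
```

View pics/w5.png

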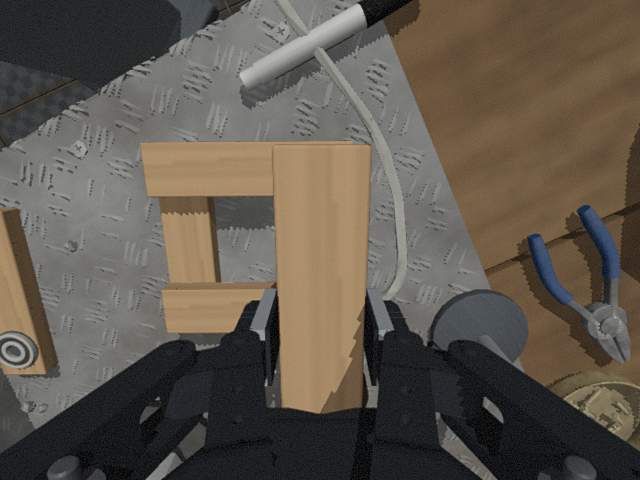

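Run:
```python
from h import *
a=np.load('w5.npy');C=(a[0],a[1],a[2],a[3:].reshape(4,4))
P1=p2w(C,141,143,32)[:2];P2=p2w(C,167.5,333,32)[:2];P3=p2w(C,352,141,32)[:2]
d=P2-P1;print(P1,P2,P3,np.linalg.norm(d),np.degrees(np.arctan2(d[1],d[0])))
u=d/np.linalg.norm(d);v=np.array([-u[1],u[0]]);m=(P1+P2)/2
print('centre',m+70*v,'A',m+122*v,'B',m+18*v, np.dot(P3-P1,v))
c=m+122*v
plan(*c,150,123,1)
print('bearing',p2w(C,15,349,20))
```

```text
[479.09652754 -12.9081249 ] [ 555.36048718 -128.77893182] [592.86100899  63.10694946] 138.7163848876113 -56.64784843186306
centre [575.70001735 -32.35869342] A [619.1359962  -3.7699589] B [532.2640385  -60.94742794] 136.82012289264452
t 4.93 tcp [614.7  -7.  147. ] yaw 123.24 tilt 0.02 gap 0.409 need rows 0.15 F [ 0.2 -0.8 -0.5]
row 0 dx 0.0003 dy 0.0054 dz -0.0030 roll 0.0043
bearing [ 457.69207698 -218.71954592   20.        ]
```

Emit:
{"name": "apply_moves", "arguments": {
  "deltas": [
    {"dx": 0, "dy": 0.003, "dz": 0.03, "roll": 0, "jaw": 0.03},
    {"dx": 0, "dy": 0, "dz": 0.03, "roll": 0, "jaw": 0.03},
    {"dx": 0, "dy": 0, "dz": 0.02, "roll": 0, "jaw": 0.03},
    {"dx": 0, "dy": 0, "dz": 0.008, "roll": 0, "jaw": 0.03},
    {"dx": 0, "dy": 0, "dz": 0, "roll": 0, "jaw": 0.03}
  ]
}}

```text
time_s: 5.35
tcp_pos: [616.1, -5.5, 57.3]
eef_rot: [-0.002, 0.475, 0.88, -0.001]
ft_force: [-1.5, -0.1, -0.8]
finger_gap: 0.406
```

Emit:
{"name": "apply_moves", "arguments": {
  "deltas": [
    {"dx": 0, "dy": 0, "dz": 0.002, "roll": 0, "jaw": 0.03},
    {"dx": 0, "dy": 0, "dz": 0.002, "roll": 0, "jaw": 0.03},
    {"dx": 0, "dy": 0, "dz": 0.002, "roll": 0, "jaw": 0.03},
    {"dx": 0, "dy": 0, "dz": 0, "roll": 0, "jaw": 0.03},
    {"dx": 0, "dy": 0, "dz": 0, "roll": 0, "jaw": 0.03}
  ]
}}

```text
time_s: 5.77
tcp_pos: [617.9, -6.4, 54.0]
eef_rot: [0.001, 0.476, 0.88, 0.0]
ft_force: [1.1, 0.1, 2.0]
finger_gap: 0.405
```

Emit:
{"name": "apply_moves", "arguments": {
  "deltas": [
    {"dx": 0, "dy": 0, "dz": 0.001, "roll": 0, "jaw": 0.03},
    {"dx": 0, "dy": 0, "dz": 0.001, "roll": 0, "jaw": 0.03},
    {"dx": 0, "dy": 0, "dz": 0.0005, "roll": 0, "jaw": 0.03},
    {"dx": 0, "dy": 0, "dz": 0, "roll": 0, "jaw": 0.03},
    {"dx": 0, "dy": 0, "dz": 0, "roll": 0, "jaw": 0.03}
  ]
}}

```text
time_s: 6.18
tcp_pos: [618.0, -6.4, 53.8]
eef_rot: [0.001, 0.476, 0.88, 0.0]
ft_force: [-12.7, 1.1, 47.1]
finger_gap: 0.404
```

Emit:
{"name": "apply_moves", "arguments": {
  "deltas": [
    {"dx": 0, "dy": 0, "dz": -0.002, "roll": 0, "jaw": 0.03},
    {"dx": 0, "dy": 0, "dz": 0, "roll": 0, "jaw": 0.055},
    {"dx": 0, "dy": 0, "dz": 0, "roll": 0, "jaw": 0.055},
    {"dx": 0, "dy": 0, "dz": 0, "roll": 0, "jaw": 0.055},
    {"dx": 0, "dy": 0, "dz": -0.005, "roll": 0, "jaw": 0.055}
  ]
}}

```text
time_s: 6.6
tcp_pos: [616.6, -6.4, 56.9]
eef_rot: [-0.001, 0.476, 0.88, -0.0]
ft_force: [-0.6, 0.5, -0.2]
finger_gap: 0.64
```

Emit:
{"name": "apply_moves", "arguments": {
  "deltas": [
    {"dx": 0, "dy": 0, "dz": -0.025, "roll": 0, "jaw": 0.055},
    {"dx": 0, "dy": 0, "dz": -0.03, "roll": 0, "jaw": 0.055},
    {"dx": 0, "dy": 0, "dz": -0.03, "roll": 0, "jaw": 0.055},
    {"dx": 0, "dy": 0, "dz": 0, "roll": 0, "jaw": 0.06},
    {"dx": 0, "dy": 0, "dz": 0, "roll": 0, "jaw": 0.065}
  ]
}}

```text
time_s: 7.02
tcp_pos: [618.4, -6.5, 144.6]
eef_rot: [0.001, 0.476, 0.88, 0.001]
ft_force: [-0.2, 0.5, -0.4]
finger_gap: 0.758
```

Run:
```python
from h import *
plan(431,-186,130,124.3,8)
C=cal('wrist'); im=snap('wrist','w6.png'); np.save('w6.npy',np.array([*C[:3],*C[3].ravel()]))
```

```text
t 7.02 tcp [618.4  -6.5 144.6] yaw 123.19 tilt 0.19 gap 0.758 need rows 6.34 F [-0.2  0.5 -0.4]
row 0 dx -0.0060 dy -0.0319 dz 0.0018 roll -0.0024
row 1 dx -0.0059 dy -0.0319 dz 0.0018 roll -0.0024
row 2 dx -0.0058 dy -0.0319 dz 0.0018 roll -0.0024
row 3 dx -0.0057 dy -0.0319 dz 0.0018 roll -0.0024
row 4 dx -0.0056 dy -0.0319 dz 0.0018 roll -0.0024
row 5 dx -0.0056 dy -0.0320 dz 0.0018 roll -0.0024
row 6 dx -0.0055 dy -0.0320 dz 0.0018 roll -0.0024
row 7 dx -0.0054 dy -0.0320 dz 0.0018 roll -0.0024
```

View pics/w6.png

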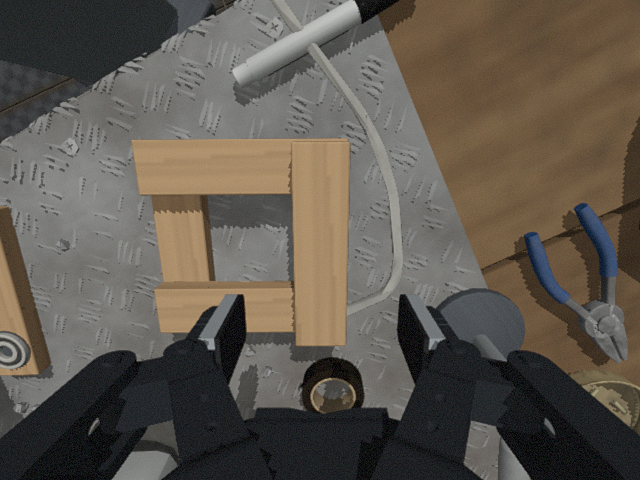

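The plain slat lies on the crib with its corners at (292,142), (349,141), (346,345) and (297,345), which looks flush.

Run:
```python
from h import *
c=wq('w6.npy',[(292,142),(349,141),(346.5,345),(297,345.5)],48)
a=np.load('w6.npy');C=(a[0],a[1],a[2],a[3:].reshape(4,4))
P1=p2w(C,132.5,140,32)[:2];P2=p2w(C,161,332.5,32)[:2];d=P2-P1
u=d/np.linalg.norm(d);v=np.array([-u[1],u[0]]);m=(P1+P2)/2
print('A',m+122*v,'B',m+18*v,np.linalg.norm(d),np.degrees(np.arctan2(*d[::-1])))
e=c-(m+122*v);print('err along',e@u,'across',e@v)
print('bearing',p2w(C,10,350,20))
```

```text
[618.4  -5.3] -56.47 138.7 34.0
A [619.09705644  -3.39836365] B [532.26902138 -60.64251031] 138.6515599107968 -56.60386056403505
err along 1.2345230589345377 across -1.6663901585896754
bearing [ 460.10376518 -217.93353333   20.        ]
```

Emit:
{"name": "apply_moves", "arguments": {
  "deltas": [
    {"dx": -0.006, "dy": -0.0319, "dz": 0.0018, "roll": -0.0024, "jaw": 0.065},
    {"dx": -0.006, "dy": -0.0319, "dz": 0.0018, "roll": -0.0024, "jaw": 0.065},
    {"dx": -0.006, "dy": -0.0319, "dz": 0.0018, "roll": -0.0024, "jaw": 0.065},
    {"dx": -0.006, "dy": -0.0319, "dz": 0.0018, "roll": -0.0024, "jaw": 0.065},
    {"dx": -0.0055, "dy": -0.0319, "dz": 0.0018, "roll": -0.0024, "jaw": 0.065}
  ]
}}

```text
time_s: 7.48
tcp_pos: [498.5, -119.4, 132.4]
eef_rot: [-0.001, 0.47, 0.883, -0.0]
ft_force: [0.4, -0.6, -0.6]
finger_gap: 0.764
```

Emit:
{"name": "apply_moves", "arguments": {
  "deltas": [
    {"dx": -0.0055, "dy": -0.032, "dz": 0.0018, "roll": -0.0024, "jaw": 0.065},
    {"dx": -0.0055, "dy": -0.032, "dz": 0.0018, "roll": -0.0024, "jaw": 0.065},
    {"dx": -0.0055, "dy": -0.032, "dz": 0.0018, "roll": -0.0024, "jaw": 0.065},
    {"dx": 0, "dy": 0, "dz": 0, "roll": 0, "jaw": 0.065},
    {"dx": 0, "dy": 0, "dz": 0, "roll": 0, "jaw": 0.065}
  ]
}}

```text
time_s: 7.9
tcp_pos: [428.4, -186.9, 127.4]
eef_rot: [-0.001, 0.469, 0.883, -0.0]
ft_force: [0.5, -0.2, 0.2]
finger_gap: 0.764
```

Emit:
{"name": "apply_moves", "arguments": {
  "deltas": [
    {"dx": 0, "dy": 0, "dz": 0, "roll": 0, "jaw": 0.065},
    {"dx": 0, "dy": 0, "dz": 0, "roll": 0, "jaw": 0.065},
    {"dx": 0, "dy": 0, "dz": 0, "roll": 0, "jaw": 0.065},
    {"dx": 0, "dy": 0, "dz": 0, "roll": 0, "jaw": 0.065},
    {"dx": 0, "dy": 0, "dz": 0, "roll": 0, "jaw": 0.065}
  ]
}}

```text
time_s: 8.32
tcp_pos: [430.5, -185.8, 128.2]
eef_rot: [-0.0, 0.467, 0.884, 0.0]
ft_force: [-0.3, -0.8, -0.4]
finger_gap: 0.762
```

Run:
```python
from h import *
plan(431,-186,130,124.3,1)
C=cal('wrist'); im=snap('wrist','w7.png'); np.save('w7.npy',np.array([*C[:3],*C[3].ravel()]))
```

```text
t 8.32 tcp [ 430.5 -185.8  128.2] yaw 124.35 tilt 0.0 gap 0.762 need rows 0.05 F [-0.3 -0.8 -0.4]
row 0 dx -0.0004 dy 0.0003 dz -0.0018 roll 0.0009
```

View pics/w7.png

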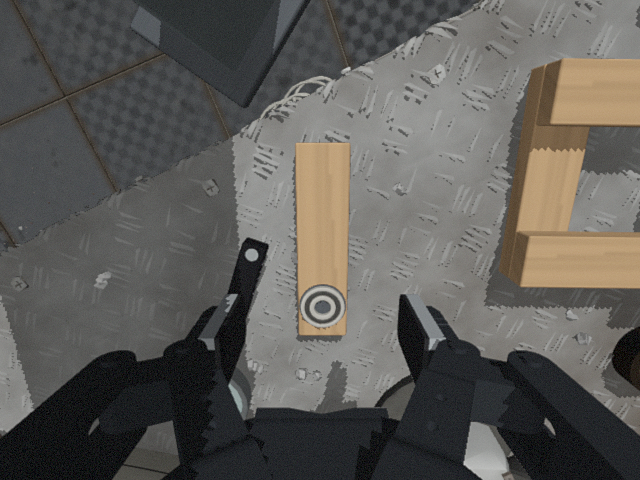

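Run:
```python
from h import *
c=wq('w7.npy',[(296,143),(350,143),(346,336),(299.5,336)],16)
a=np.load('w7.npy');C=(a[0],a[1],a[2],a[3:].reshape(4,4))
print('bearing',p2w(C,322.5,306.5,20))
H=p2w(C,257.5,243,16);print('handle end',H)
y=np.radians(124.35);ux=np.array([np.cos(y),np.sin(y)]);vy=np.array([-ux[1],ux[0]])
print('rel handle along',(H[:2]-c)@ux,(H[:2]-c)@vy)
t=(c+np.array([429.5,-188.8]))/2
print(t, 'tcp rel to wrist c', (np.array([430.5,-185.8])-c)@ux,(np.array([430.5,-185.8])-c)@vy)
t=c+ux*15-np.array([1,1])
plan(*t,60,124.2,3)
```

```text
[ 432.  -185.3] -55.64 139.6 34.6
bearing [ 456.29413938 -221.25006168   20.        ]
handle end [ 392.82206365 -208.37915917   16.        ]
rel handle along 3.0084570341294565 45.35593968870135
[ 430.73286061 -187.03550941] tcp rel to wrist c 0.39029828145918355 1.5085844514902664
t 8.37 tcp [ 430.5 -185.9  128.3] yaw 124.34 tilt 0.0 gap 0.764 need rows 1.7 F [-0.5  0.7  0.9]
row 0 dx 0.0048 dy 0.0001 dz 0.0228 roll 0.0008
row 1 dx 0.0048 dy 0.0001 dz 0.0228 roll 0.0008
row 2 dx 0.0048 dy 0.0001 dz 0.0228 roll 0.0008
```

Emit:
{"name": "apply_moves", "arguments": {
  "deltas": [
    {"dx": 0.009, "dy": 0, "dz": 0.02, "roll": 0, "jaw": 0.05},
    {"dx": 0.008, "dy": 0, "dz": 0.02, "roll": 0, "jaw": 0.048},
    {"dx": 0, "dy": 0, "dz": 0.02, "roll": 0, "jaw": 0.048},
    {"dx": 0, "dy": 0, "dz": 0, "roll": 0, "jaw": 0.048},
    {"dx": 0, "dy": 0, "dz": 0, "roll": 0, "jaw": 0.048}
  ]
}}

```text
time_s: 8.78
tcp_pos: [420.2, -171.9, 68.0]
eef_rot: [-0.001, 0.467, 0.884, -0.0]
ft_force: [0.3, 0.4, 0.2]
finger_gap: 0.562
```

Run:
```python
from h import *
plan(422.2,-171.2,20.5,124.3,3)
C=cal('wrist'); im=snap('wrist','w8.png'); np.save('w8.npy',np.array([*C[:3],*C[3].ravel()]))
```

```text
t 8.78 tcp [ 420.2 -171.9   68. ] yaw 124.31 tilt 0.11 gap 0.562 need rows 1.16 F [0.3 0.4 0.2]
row 0 dx -0.0002 dy 0.0007 dz 0.0158 roll 0.0000
row 1 dx -0.0002 dy 0.0007 dz 0.0158 roll 0.0000
row 2 dx -0.0002 dy 0.0007 dz 0.0158 roll 0.0000
```

View pics/w8.png

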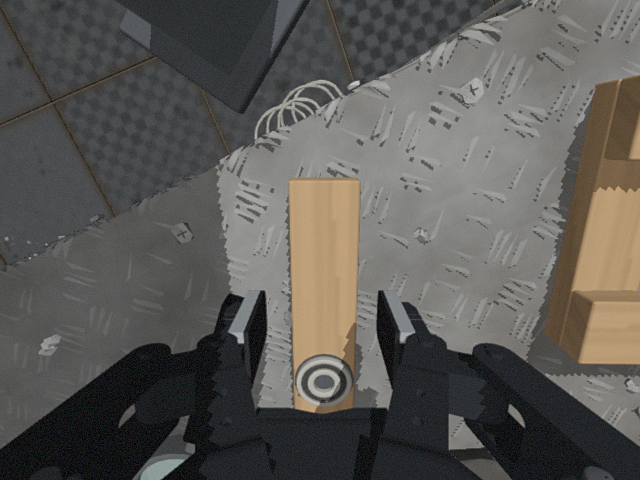

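Emit:
{"name": "apply_moves", "arguments": {
  "deltas": [
    {"dx": 0, "dy": 0.0005, "dz": 0.016, "roll": 0, "jaw": 0.048},
    {"dx": 0, "dy": 0.0005, "dz": 0.016, "roll": 0, "jaw": 0.048},
    {"dx": 0, "dy": 0, "dz": 0.01, "roll": 0, "jaw": 0.048},
    {"dx": 0, "dy": 0, "dz": 0.004, "roll": 0, "jaw": 0.048},
    {"dx": 0, "dy": 0, "dz": 0, "roll": 0, "jaw": 0.048}
  ]
}}

```text
time_s: 9.25
tcp_pos: [421.4, -171.8, 22.2]
eef_rot: [-0.0, 0.467, 0.884, -0.0]
ft_force: [0.3, 0.7, 0.3]
finger_gap: 0.559
```

Emit:
{"name": "apply_moves", "arguments": {
  "deltas": [
    {"dx": 0, "dy": 0, "dz": 0.0005, "roll": 0, "jaw": 0.04},
    {"dx": 0, "dy": 0, "dz": 0, "roll": 0, "jaw": 0.03},
    {"dx": 0, "dy": 0, "dz": 0, "roll": 0, "jaw": 0.03},
    {"dx": 0, "dy": 0, "dz": 0, "roll": 0, "jaw": 0.03},
    {"dx": 0, "dy": 0, "dz": 0, "roll": 0, "jaw": 0.03}
  ]
}}

```text
time_s: 9.67
tcp_pos: [421.8, -171.9, 22.6]
eef_rot: [0.001, 0.467, 0.884, 0.0]
ft_force: [-1.2, 1.1, 8.1]
finger_gap: 0.402
```

Emit:
{"name": "apply_moves", "arguments": {
  "deltas": [
    {"dx": 0, "dy": 0, "dz": -0.005, "roll": 0, "jaw": 0.03},
    {"dx": 0, "dy": 0, "dz": -0.015, "roll": 0, "jaw": 0.03},
    {"dx": 0, "dy": 0, "dz": -0.03, "roll": 0, "jaw": 0.03},
    {"dx": 0, "dy": 0, "dz": -0.03, "roll": 0, "jaw": 0.03},
    {"dx": 0, "dy": 0, "dz": -0.03, "roll": 0, "jaw": 0.03}
  ]
}}

```text
time_s: 10.08
tcp_pos: [421.0, -171.5, 133.5]
eef_rot: [-0.0, 0.467, 0.884, -0.0]
ft_force: [1.0, -0.2, -1.6]
finger_gap: 0.406
```

Run:
```python
from h import *
plan(431,-186,130,124.3,1)
C=cal('wrist'); im=snap('wrist','w9.png'); np.save('w9.npy',np.array([*C[:3],*C[3].ravel()]))
```

```text
t 10.08 tcp [ 421.  -171.5  133.5] yaw 124.28 tilt 0.03 gap 0.406 need rows 0.44 F [ 1.  -0.2 -1.6]
row 0 dx -0.0176 dy 0.0001 dz 0.0035 roll -0.0003
```

View pics/w9.png

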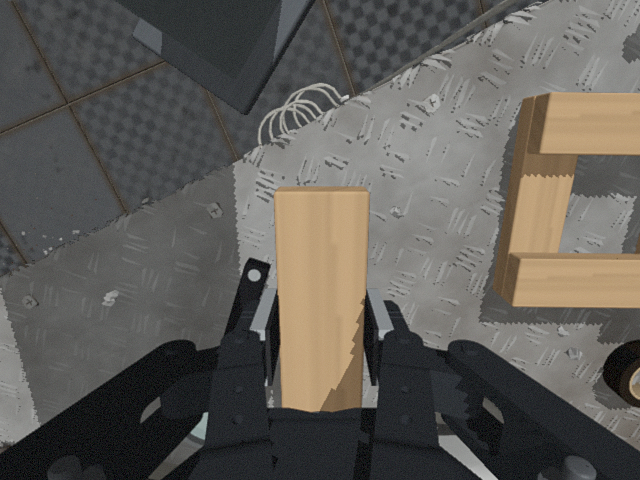

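Run:
```python
from h import *
a=np.load('w9.npy');C=(a[0],a[1],a[2],a[3:].reshape(4,4))
e=p2w(C,322,187.5,133.5-22.2+16)[:2]-np.array([421,-171.5]); y=np.radians(124.28); ux=np.array([np.cos(y),np.sin(y)]); L=e@ux; print(L)
B=np.array([530.8,-62.4]); y=np.radians(123.3);t=B+(70-L)*np.array([np.cos(y),np.sin(y)]);print(t)
plan(*t,130,123.3,7)
```

```text
54.92852221049593
[522.52541479 -49.80314792]
t 10.13 tcp [ 423.1 -172.5  138.2] yaw 124.29 tilt 0.31 gap 0.401 need rows 3.86 F [ 5.4 -1.4  5.9]
row 0 dx 0.0065 dy 0.0216 dz 0.0012 roll 0.0025
row 1 dx 0.0065 dy 0.0216 dz 0.0012 roll 0.0025
row 2 dx 0.0066 dy 0.0216 dz 0.0012 roll 0.0025
row 3 dx 0.0066 dy 0.0216 dz 0.0012 roll 0.0025
row 4 dx 0.0067 dy 0.0215 dz 0.0012 roll 0.0025
row 5 dx 0.0067 dy 0.0215 dz 0.0012 roll 0.0025
row 6 dx 0.0068 dy 0.0215 dz 0.0012 roll 0.0025
```

Emit:
{"name": "apply_moves", "arguments": {
  "deltas": [
    {"dx": 0.0065, "dy": 0.0216, "dz": 0, "roll": 0.0025, "jaw": 0.03},
    {"dx": 0.0065, "dy": 0.0216, "dz": 0, "roll": 0.0025, "jaw": 0.03},
    {"dx": 0.0065, "dy": 0.0216, "dz": 0, "roll": 0.0025, "jaw": 0.03},
    {"dx": 0.0065, "dy": 0.0216, "dz": 0, "roll": 0.0025, "jaw": 0.03},
    {"dx": 0.0065, "dy": 0.0216, "dz": 0, "roll": 0.0025, "jaw": 0.03}
  ]
}}

```text
time_s: 10.55
tcp_pos: [493.4, -83.5, 132.5]
eef_rot: [0.0, 0.473, 0.881, 0.0]
ft_force: [-0.1, -0.9, -1.3]
finger_gap: 0.406
```

Emit:
{"name": "apply_moves", "arguments": {
  "deltas": [
    {"dx": 0.0067, "dy": 0.0215, "dz": 0, "roll": 0.0025, "jaw": 0.03},
    {"dx": 0.0067, "dy": 0.0215, "dz": 0, "roll": 0.0025, "jaw": 0.03},
    {"dx": 0, "dy": 0, "dz": 0, "roll": 0, "jaw": 0.03},
    {"dx": 0, "dy": 0, "dz": 0, "roll": 0, "jaw": 0.03},
    {"dx": 0, "dy": 0, "dz": 0, "roll": 0, "jaw": 0.03}
  ]
}}

```text
time_s: 10.97
tcp_pos: [520.7, -49.5, 132.0]
eef_rot: [-0.0, 0.475, 0.88, -0.0]
ft_force: [0.2, -0.9, -1.4]
finger_gap: 0.405
```

Emit:
{"name": "apply_moves", "arguments": {
  "deltas": [
    {"dx": 0, "dy": 0, "dz": 0, "roll": 0, "jaw": 0.03},
    {"dx": 0, "dy": 0, "dz": 0, "roll": 0, "jaw": 0.03},
    {"dx": 0, "dy": 0, "dz": 0, "roll": 0, "jaw": 0.03},
    {"dx": 0, "dy": 0, "dz": 0, "roll": 0, "jaw": 0.03},
    {"dx": 0, "dy": 0, "dz": 0, "roll": 0, "jaw": 0.03}
  ]
}}

```text
time_s: 11.38
tcp_pos: [521.1, -49.8, 131.9]
eef_rot: [0.0, 0.475, 0.88, -0.0]
ft_force: [0.3, -0.2, -1.9]
finger_gap: 0.403
```

Run:
```python
from h import *
plan(522.5,-49.8,65,123.3,3)
C=cal('wrist'); im=snap('wrist','w10.png'); np.save('w10.npy',np.array([*C[:3],*C[3].ravel()]))
```

```text
t 11.38 tcp [521.1 -49.8 131.9] yaw 123.26 tilt 0.0 gap 0.403 need rows 1.63 F [ 0.3 -0.2 -1.9]
row 0 dx -0.0003 dy 0.0004 dz 0.0223 roll -0.0003
row 1 dx -0.0003 dy 0.0004 dz 0.0223 roll -0.0003
row 2 dx -0.0003 dy 0.0004 dz 0.0223 roll -0.0003
```

View pics/w10.png

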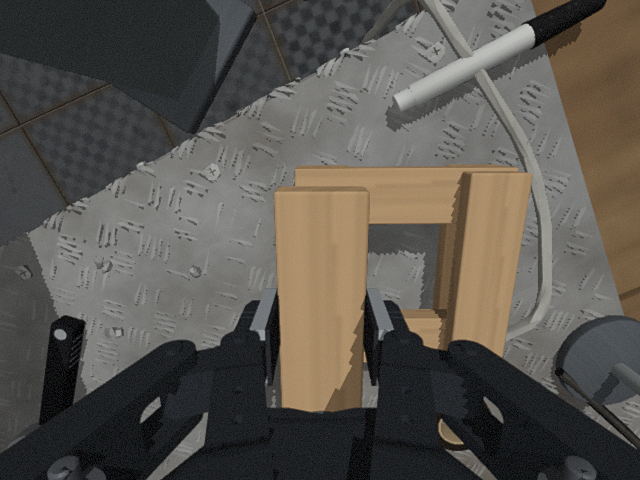

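Run:
```python
from h import *
a=np.load('w10.npy');C=(a[0],a[1],a[2],a[3:].reshape(4,4))
y=np.radians(123.26);ux=np.array([np.cos(y),np.sin(y)]);vy=np.array([ux[1],-ux[0]])
t=np.array([521.1,-49.8])
for p,z in(((295.5,169),32),((531,173),48),((465,173),48),((322,188),131.9-22.2+16),((519,166),32)):
    e=p2w(C,*p,z)[:2]-t;print(p,e@ux,e@vy)
```

```text
(295.5, 169) 54.12925803314006 -15.570601160366135
(531, 173) 53.15448538843262 121.34339228548552
(465, 173) 53.149189057396 83.29456837737312
(322, 188) 54.773470660318075 0.7267675309651409
(519, 166) 55.967787607361785 122.54666238446924
```

Emit:
{"name": "apply_moves", "arguments": {
  "deltas": [
    {"dx": 0, "dy": 0.0007, "dz": 0.025, "roll": 0, "jaw": 0.03},
    {"dx": 0, "dy": 0, "dz": 0.025, "roll": 0, "jaw": 0.03},
    {"dx": 0, "dy": 0, "dz": 0.018, "roll": 0, "jaw": 0.03},
    {"dx": 0, "dy": 0, "dz": 0.005, "roll": 0, "jaw": 0.03},
    {"dx": 0, "dy": 0, "dz": 0.001, "roll": 0, "jaw": 0.03}
  ]
}}

```text
time_s: 11.85
tcp_pos: [521.0, -49.0, 56.8]
eef_rot: [-0.001, 0.475, 0.88, -0.0]
ft_force: [0.4, -0.5, -1.6]
finger_gap: 0.408
```

Emit:
{"name": "apply_moves", "arguments": {
  "deltas": [
    {"dx": 0, "dy": 0, "dz": 0.001, "roll": 0, "jaw": 0.03},
    {"dx": 0, "dy": 0, "dz": 0.001, "roll": 0, "jaw": 0.03},
    {"dx": 0, "dy": 0, "dz": 0, "roll": 0, "jaw": 0.03},
    {"dx": 0, "dy": 0, "dz": 0, "roll": 0, "jaw": 0.03},
    {"dx": 0, "dy": 0, "dz": 0, "roll": 0, "jaw": 0.03}
  ]
}}

```text
time_s: 12.27
tcp_pos: [522.2, -49.1, 56.4]
eef_rot: [0.0, 0.475, 0.88, 0.0]
ft_force: [-0.6, 0.4, -1.1]
finger_gap: 0.405
```

Emit:
{"name": "apply_moves", "arguments": {
  "deltas": [
    {"dx": 0, "dy": 0, "dz": 0.001, "roll": 0, "jaw": 0.03},
    {"dx": 0, "dy": 0, "dz": 0.0005, "roll": 0, "jaw": 0.03},
    {"dx": 0, "dy": 0, "dz": 0, "roll": 0, "jaw": 0.03},
    {"dx": 0, "dy": 0, "dz": 0, "roll": 0, "jaw": 0.03},
    {"dx": 0, "dy": 0, "dz": 0, "roll": 0, "jaw": 0.03}
  ]
}}

```text
time_s: 12.68
tcp_pos: [522.0, -49.1, 54.7]
eef_rot: [0.0, 0.475, 0.88, 0.0]
ft_force: [-1.1, -0.5, 6.0]
finger_gap: 0.405
```

Emit:
{"name": "apply_moves", "arguments": {
  "deltas": [
    {"dx": 0, "dy": 0, "dz": 0, "roll": 0, "jaw": 0.045},
    {"dx": 0, "dy": 0, "dz": 0, "roll": 0, "jaw": 0.055},
    {"dx": 0, "dy": 0, "dz": 0, "roll": 0, "jaw": 0.055},
    {"dx": 0, "dy": 0, "dz": -0.002, "roll": 0, "jaw": 0.055},
    {"dx": 0, "dy": 0, "dz": -0.006, "roll": 0, "jaw": 0.055}
  ]
}}

```text
time_s: 13.1
tcp_pos: [521.4, -49.0, 62.0]
eef_rot: [-0.001, 0.475, 0.88, -0.0]
ft_force: [-0.7, -0.1, -0.7]
finger_gap: 0.643
```

Emit:
{"name": "apply_moves", "arguments": {
  "deltas": [
    {"dx": 0, "dy": 0, "dz": -0.02, "roll": 0, "jaw": 0.055},
    {"dx": 0, "dy": 0, "dz": -0.04, "roll": 0, "jaw": 0.055},
    {"dx": 0, "dy": 0, "dz": -0.04, "roll": 0, "jaw": 0.055},
    {"dx": 0, "dy": 0, "dz": -0.03, "roll": 0, "jaw": 0.055},
    {"dx": 0, "dy": 0, "dz": 0, "roll": 0, "jaw": 0.055}
  ]
}}

```text
time_s: 13.52
tcp_pos: [524.7, -49.5, 198.5]
eef_rot: [0.004, 0.475, 0.88, 0.001]
ft_force: [1.6, 0.2, 0.7]
finger_gap: 0.648
```

Emit:
{"name": "apply_moves", "arguments": {
  "deltas": [
    {"dx": 0.0, "dy": 0, "dz": 0, "roll": 0, "jaw": 0.055},
    {"dx": 0, "dy": 0, "dz": 0, "roll": 0, "jaw": 0.055},
    {"dx": 0, "dy": 0, "dz": 0, "roll": 0, "jaw": 0.055},
    {"dx": 0, "dy": 0, "dz": 0, "roll": 0, "jaw": 0.055},
    {"dx": 0, "dy": 0, "dz": 0, "roll": 0, "jaw": 0.055}
  ]
}}

```text
time_s: 13.93
tcp_pos: [521.2, -49.0, 191.3]
eef_rot: [-0.001, 0.475, 0.88, -0.0]
ft_force: [0.5, 0.3, 0.1]
finger_gap: 0.644
```

Run:
```python
from h import *
plan(411,-279,140,105.4,9)
C=cal('wrist'); im=snap('wrist','w11.png'); np.save('w11.npy',np.array([*C[:3],*C[3].ravel()]))
```

```text
t 13.93 tcp [521.2 -49.  191.3] yaw 123.28 tilt 0.12 gap 0.644 need rows 6.35 F [0.5 0.3 0.1]
row 0 dx -0.0146 dy -0.0243 dz 0.0057 roll 0.0347
row 1 dx -0.0155 dy -0.0237 dz 0.0057 roll 0.0347
row 2 dx -0.0163 dy -0.0232 dz 0.0057 roll 0.0347
row 3 dx -0.0171 dy -0.0226 dz 0.0057 roll 0.0347
row 4 dx -0.0179 dy -0.0220 dz 0.0057 roll 0.0347
row 5 dx -0.0186 dy -0.0214 dz 0.0057 roll 0.0347
row 6 dx -0.0193 dy -0.0207 dz 0.0057 roll 0.0347
row 7 dx -0.0200 dy -0.0200 dz 0.0057 roll 0.0347
row 8 dx -0.0207 dy -0.0193 dz 0.0057 roll 0.0347
```

View pics/w11.png

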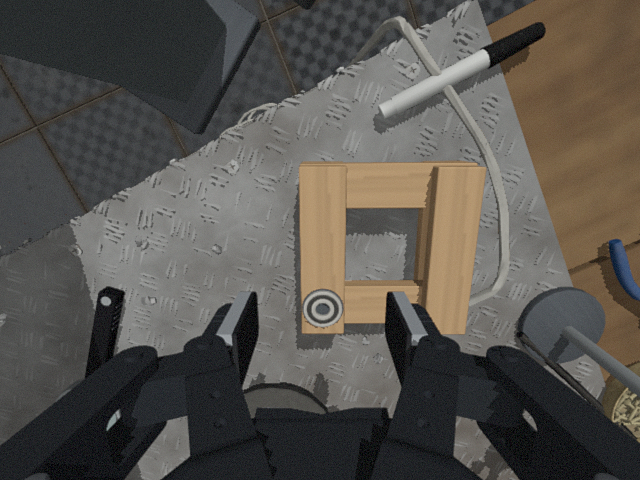

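Both slats are on the crib, flush, with the bearing at pixel (323,308).

Run:
```python
from h import *
wq('w11.npy',[(299.5,164.5),(346.5,164.5),(344,334),(302.5,334)],48)
a=np.load('w11.npy');C=(a[0],a[1],a[2],a[3:].reshape(4,4))
print('bearing wrist',p2w(C,323,308,52))
y=np.radians(123.28);print('bearing kin',np.array([522,-49.1])-60*np.array([np.cos(y),np.sin(y)])+0.7*np.array([.836,.549]))
```

```text
[531.5 -61.7] -56.54 140.8 34.7
bearing wrist [555.67982596 -98.61588582  52.        ]
bearing kin [555.50906196 -98.87563733]
```

Emit:
{"name": "apply_moves", "arguments": {
  "deltas": [
    {"dx": -0.0146, "dy": -0.0243, "dz": 0.0057, "roll": 0.0347, "jaw": 0.06},
    {"dx": -0.0155, "dy": -0.0237, "dz": 0.0057, "roll": 0.0347, "jaw": 0.06},
    {"dx": -0.0163, "dy": -0.0232, "dz": 0.0057, "roll": 0.0347, "jaw": 0.06},
    {"dx": -0.0171, "dy": -0.0226, "dz": 0.0057, "roll": 0.0347, "jaw": 0.06},
    {"dx": -0.0179, "dy": -0.022, "dz": 0.0057, "roll": 0.0347, "jaw": 0.06}
  ]
}}

```text
time_s: 14.4
tcp_pos: [459.7, -177.8, 163.1]
eef_rot: [-0.0, 0.55, 0.835, -0.0]
ft_force: [0.0, 0.7, -0.2]
finger_gap: 0.701
```

Emit:
{"name": "apply_moves", "arguments": {
  "deltas": [
    {"dx": -0.0186, "dy": -0.0214, "dz": 0.0057, "roll": 0.0347, "jaw": 0.06},
    {"dx": -0.0193, "dy": -0.0207, "dz": 0.0057, "roll": 0.0347, "jaw": 0.06},
    {"dx": -0.02, "dy": -0.02, "dz": 0.0057, "roll": 0.0347, "jaw": 0.06},
    {"dx": -0.0207, "dy": -0.0193, "dz": 0.0057, "roll": 0.0347, "jaw": 0.06},
    {"dx": 0, "dy": 0, "dz": 0, "roll": 0, "jaw": 0.06}
  ]
}}

```text
time_s: 14.82
tcp_pos: [409.7, -282.1, 139.8]
eef_rot: [-0.001, 0.608, 0.794, -0.0]
ft_force: [-0.0, 0.4, -0.6]
finger_gap: 0.701
```

Emit:
{"name": "apply_moves", "arguments": {
  "deltas": [
    {"dx": 0.0, "dy": 0, "dz": 0, "roll": 0, "jaw": 0.05},
    {"dx": 0, "dy": 0, "dz": 0, "roll": 0, "jaw": 0.05},
    {"dx": 0, "dy": 0, "dz": 0, "roll": 0, "jaw": 0.05},
    {"dx": 0, "dy": 0, "dz": 0, "roll": 0, "jaw": 0.05},
    {"dx": 0, "dy": 0, "dz": 0, "roll": 0, "jaw": 0.05}
  ]
}}

```text
time_s: 15.23
tcp_pos: [412.1, -278.3, 141.2]
eef_rot: [0.0, 0.605, 0.796, 0.0]
ft_force: [0.2, 0.1, -0.6]
finger_gap: 0.583
```

Run:
```python
from h import *
plan(411,-279,140,105.4,1)
C=cal('wrist'); im=snap('wrist','w12.png'); np.save('w12.npy',np.array([*C[:3],*C[3].ravel()]))
```

```text
t 15.23 tcp [ 412.1 -278.3  141.2] yaw 105.47 tilt 0.01 gap 0.583 need rows 0.04 F [ 0.2  0.1 -0.6]
row 0 dx -0.0004 dy -0.0012 dz 0.0012 roll 0.0013
```

View pics/w12.png

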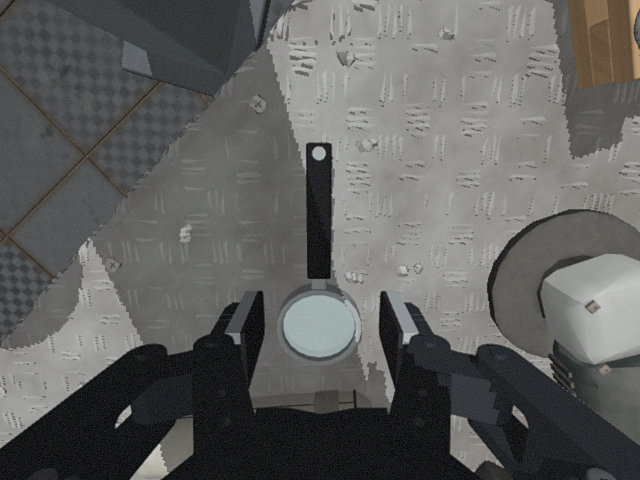

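Run:
```python
from h import *
a=np.load('w12.npy');C=(a[0],a[1],a[2],a[3:].reshape(4,4))
H=p2w(C,319,143.5,16)[:2];N=p2w(C,318.5,278,16)[:2];L=p2w(C,319,323.5,16)[:2]
print(H,N,L,np.linalg.norm(H-L),np.linalg.norm(N-H))
d=H-N;print('yaw',np.degrees(np.arctan2(d[1],d[0])))
u=(H-L)/np.linalg.norm(H-L);g1=L+72*u;g2=H-70*u;print(g1,g2)
g=(g1+g2)/2
plan(*g,21,105.4,4)
```

```text
[ 392.30742364 -212.08536556] [ 417.83306657 -306.30478465] [ 428.35052107 -343.12029364] 135.9016454953326 97.61586643658855
yaw 105.15853442811057
[ 409.25507152 -273.69865575] [ 410.87244404 -279.57862461]
t 15.28 tcp [ 412.  -278.4  141.1] yaw 105.47 tilt 0.01 gap 0.584 need rows 2.93 F [ 0.2 -0.3 -0. ]
row 0 dx 0.0006 dy -0.0004 dz 0.0300 roll 0.0003
row 1 dx 0.0006 dy -0.0004 dz 0.0300 roll 0.0003
row 2 dx 0.0006 dy -0.0004 dz 0.0300 roll 0.0003
row 3 dx 0.0006 dy -0.0004 dz 0.0300 roll 0.0003
```

Emit:
{"name": "apply_moves", "arguments": {
  "deltas": [
    {"dx": 0, "dy": -0.0008, "dz": 0.035, "roll": 0, "jaw": 0.045},
    {"dx": 0, "dy": -0.0008, "dz": 0.035, "roll": 0, "jaw": 0.045},
    {"dx": 0, "dy": 0, "dz": 0.03, "roll": 0.002, "jaw": 0.04},
    {"dx": 0, "dy": 0, "dz": 0.015, "roll": 0.002, "jaw": 0.04},
    {"dx": 0, "dy": 0, "dz": 0, "roll": 0, "jaw": 0.04}
  ]
}}

```text
time_s: 15.7
tcp_pos: [408.8, -278.0, 23.3]
eef_rot: [-0.002, 0.607, 0.794, 0.0]
ft_force: [-1.2, 0.8, 0.0]
finger_gap: 0.466
```

Run:
```python
from h import *
plan(410.3,-278.4,22.5,105.2,1)
C=cal('wrist'); im=snap('wrist','w13.png')
```

```text
t 15.7 tcp [ 408.8 -278.    23.3] yaw 105.19 tilt 0.26 gap 0.466 need rows 0.04 F [-1.2  0.8  0. ]
row 0 dx -0.0008 dy 0.0014 dz 0.0008 roll -0.0002
```

View pics/w13.png

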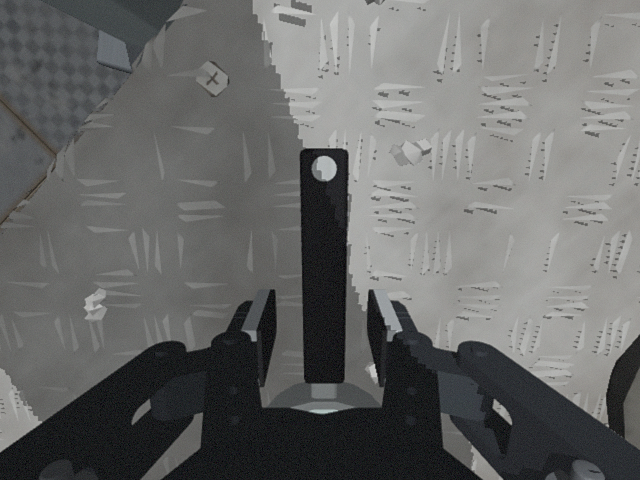

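Emit:
{"name": "apply_moves", "arguments": {
  "deltas": [
    {"dx": 0, "dy": 0, "dz": 0, "roll": 0, "jaw": 0.025},
    {"dx": 0, "dy": 0, "dz": 0, "roll": 0, "jaw": 0.01},
    {"dx": 0, "dy": 0, "dz": 0, "roll": 0, "jaw": 0.01},
    {"dx": 0, "dy": 0, "dz": 0, "roll": 0, "jaw": 0.01},
    {"dx": 0, "dy": 0, "dz": 0, "roll": 0, "jaw": 0.01}
  ],
  "force": 60
}}

```text
time_s: 16.17
tcp_pos: [410.8, -279.8, 27.4]
eef_rot: [0.001, 0.608, 0.794, 0.0]
ft_force: [0.5, 4.4, 10.8]
finger_gap: 0.184
```

Emit:
{"name": "apply_moves", "arguments": {
  "deltas": [
    {"dx": 0, "dy": 0, "dz": 0, "roll": 0, "jaw": 0.01},
    {"dx": 0, "dy": 0, "dz": -0.005, "roll": 0, "jaw": 0.01},
    {"dx": 0, "dy": 0, "dz": -0.015, "roll": 0, "jaw": 0.01},
    {"dx": 0, "dy": 0, "dz": -0.03, "roll": 0, "jaw": 0.01},
    {"dx": 0, "dy": 0, "dz": -0.04, "roll": 0, "jaw": 0.01}
  ]
}}

```text
time_s: 16.58
tcp_pos: [408.9, -278.6, 116.1]
eef_rot: [-0.002, 0.608, 0.794, -0.0]
ft_force: [1.5, -0.6, -1.7]
finger_gap: 0.188
```

Emit:
{"name": "apply_moves", "arguments": {
  "deltas": [
    {"dx": 0, "dy": 0, "dz": -0.04, "roll": 0, "jaw": 0.01},
    {"dx": 0, "dy": 0, "dz": -0.03, "roll": 0, "jaw": 0.01},
    {"dx": 0, "dy": 0, "dz": 0, "roll": 0, "jaw": 0.01},
    {"dx": 0, "dy": 0, "dz": 0, "roll": 0, "jaw": 0.01},
    {"dx": 0, "dy": 0, "dz": 0, "roll": 0, "jaw": 0.01}
  ]
}}

```text
time_s: 17.0
tcp_pos: [409.9, -279.3, 186.4]
eef_rot: [0.0, 0.608, 0.794, -0.0]
ft_force: [-0.3, 1.3, -2.6]
finger_gap: 0.187
```

Run:
```python
from h import *
plan(536.5,-29,190,105.2,9)
C=cal('wrist'); im=snap('wrist','w14.png'); np.save('w14.npy',np.array([*C[:3],*C[3].ravel()]));snap('side','s1.png')
```

```text
t 17.0 tcp [ 409.9 -279.3  186.4] yaw 105.16 tilt 0.04 gap 0.187 need rows 6.84 F [-0.3  1.3 -2.6]
row 0 dx 0.0232 dy 0.0209 dz -0.0004 roll -0.0001
row 1 dx 0.0232 dy 0.0209 dz -0.0004 roll -0.0001
row 2 dx 0.0232 dy 0.0209 dz -0.0004 roll -0.0001
row 3 dx 0.0232 dy 0.0209 dz -0.0004 roll -0.0001
row 4 dx 0.0232 dy 0.0209 dz -0.0004 roll -0.0001
row 5 dx 0.0232 dy 0.0209 dz -0.0004 roll -0.0001
row 6 dx 0.0232 dy 0.0209 dz -0.0004 roll -0.0001
row 7 dx 0.0232 dy 0.0209 dz -0.0004 roll -0.0001
row 8 dx 0.0231 dy 0.0209 dz -0.0004 roll -0.0001
```

View pics/w14.png

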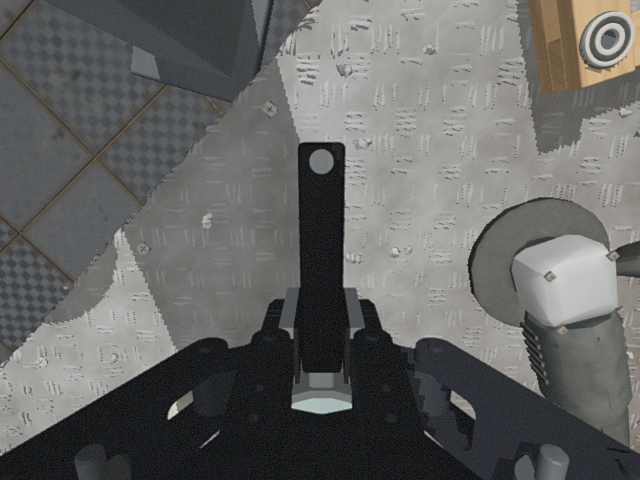

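View pics/s1.png

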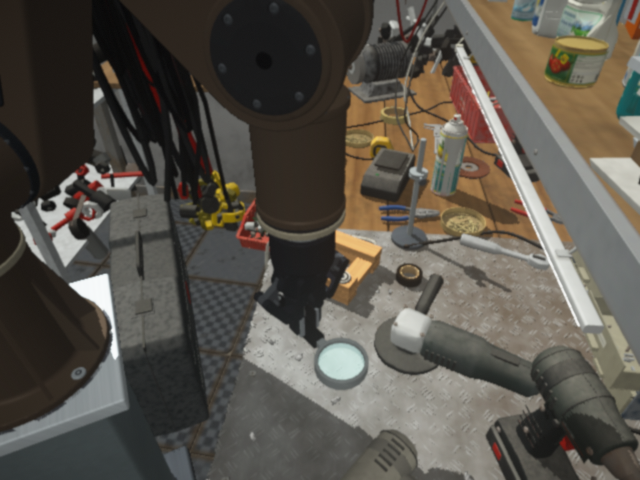

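Run:
```python
from h import *
S=cal('side');im=cv2.imread('pics/s1.png')
y=np.radians(-74.84);l=np.array([409.9,-279.3])+72*np.array([np.cos(y),np.sin(y)])
for z in range(150,190,6): print(z,w2p(S,[*l,z]).round(1))
c=cv2.resize(im[310:410,290:390],None,fx=6,fy=6,interpolation=cv2.INTER_CUBIC);cv2.imwrite('pics/s1z.png',c)
```

```text
150 [340.9 370.3]
156 [341.  367.5]
162 [341.1 364.6]
168 [341.2 361.7]
174 [341.3 358.8]
180 [341.4 355.8]
186 [341.5 352.7]
```

View pics/s1z.png

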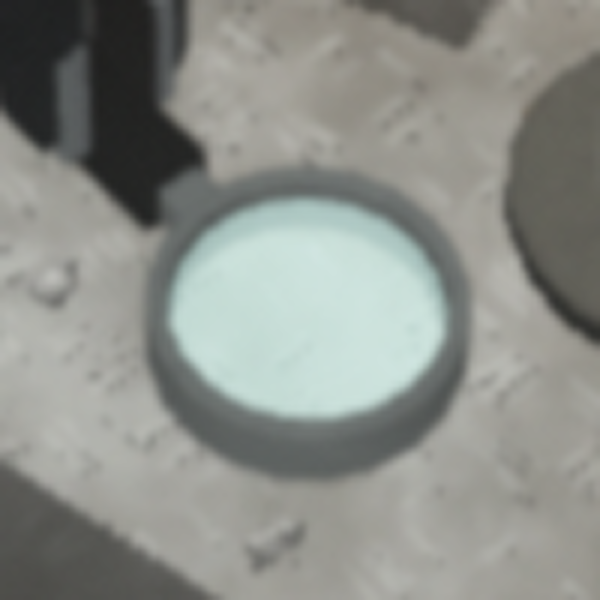

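Emit:
{"name": "apply_moves", "arguments": {
  "deltas": [
    {"dx": 0.0232, "dy": 0.0209, "dz": -0.0005, "roll": 0, "jaw": 0.01},
    {"dx": 0.0232, "dy": 0.0209, "dz": -0.0005, "roll": 0, "jaw": 0.01},
    {"dx": 0.0232, "dy": 0.0209, "dz": -0.0005, "roll": 0, "jaw": 0.01},
    {"dx": 0.0232, "dy": 0.0209, "dz": -0.0005, "roll": 0, "jaw": 0.01},
    {"dx": 0.0232, "dy": 0.0209, "dz": -0.0005, "roll": 0, "jaw": 0.01}
  ]
}}

```text
time_s: 17.52
tcp_pos: [480.3, -138.6, 187.3]
eef_rot: [-0.001, 0.608, 0.794, -0.0]
ft_force: [0.3, -1.6, -1.6]
finger_gap: 0.191
```

Emit:
{"name": "apply_moves", "arguments": {
  "deltas": [
    {"dx": 0.0232, "dy": 0.0209, "dz": -0.0005, "roll": 0, "jaw": 0.01},
    {"dx": 0.0232, "dy": 0.0209, "dz": -0.0005, "roll": 0, "jaw": 0.01},
    {"dx": 0.0232, "dy": 0.0209, "dz": 0, "roll": 0, "jaw": 0.01},
    {"dx": 0.0232, "dy": 0.0209, "dz": 0, "roll": 0, "jaw": 0.01},
    {"dx": 0, "dy": 0, "dz": 0, "roll": 0, "jaw": 0.01}
  ]
}}

```text
time_s: 17.93
tcp_pos: [538.6, -24.7, 188.3]
eef_rot: [-0.001, 0.607, 0.795, 0.0]
ft_force: [-0.5, -0.2, -1.0]
finger_gap: 0.182
```

Emit:
{"name": "apply_moves", "arguments": {
  "deltas": [
    {"dx": 0, "dy": 0, "dz": 0, "roll": 0, "jaw": 0.01},
    {"dx": 0, "dy": 0, "dz": 0, "roll": 0, "jaw": 0.01},
    {"dx": 0, "dy": 0, "dz": 0, "roll": 0, "jaw": 0.01},
    {"dx": 0, "dy": 0, "dz": 0, "roll": 0, "jaw": 0.01},
    {"dx": 0, "dy": 0, "dz": 0, "roll": 0, "jaw": 0.01}
  ]
}}

```text
time_s: 18.35
tcp_pos: [536.7, -29.5, 189.4]
eef_rot: [-0.0, 0.608, 0.794, -0.0]
ft_force: [0.5, 0.1, -0.4]
finger_gap: 0.186
```

Run:
```python
from h import *
plan(536.8,-29.2,190,105.2,1)
C=cal('wrist');snap('side','s2.png');snap('top','t2.png');snap('wrist','w15.png'); np.save('w15.npy',np.array([*C[:3],*C[3].ravel()]))
im=cv2.imread('pics/s2.png');c=cv2.resize(im[130:310,300:460],None,fx=3.3,fy=3.3,interpolation=cv2.INTER_CUBIC);cv2.imwrite('pics/s2z.png',c)
```

```text
t 18.35 tcp [536.7 -29.5 189.4] yaw 105.09 tilt 0.02 gap 0.186 need rows 0.02 F [ 0.5  0.1 -0.4]
row 0 dx 0.0003 dy 0.0002 dz -0.0006 roll -0.0020
```

View pics/s2z.png

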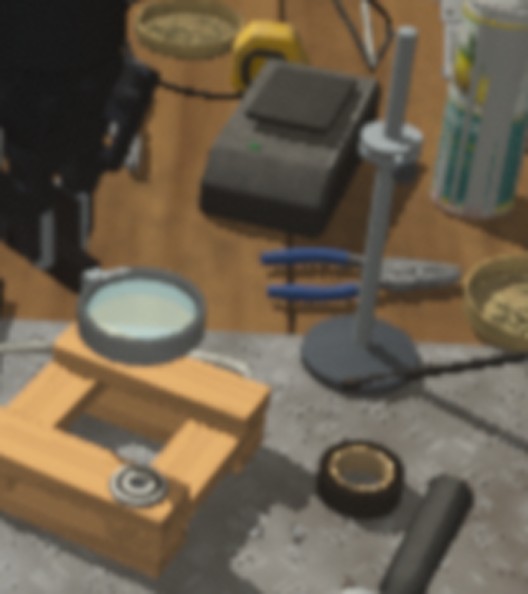

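View pics/t2.png

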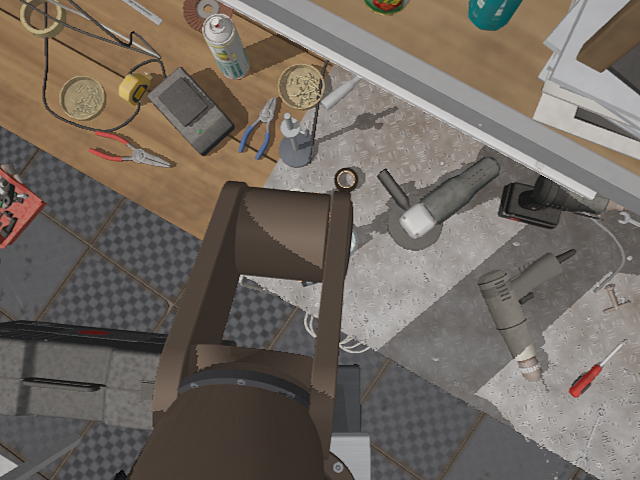

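View pics/w15.png

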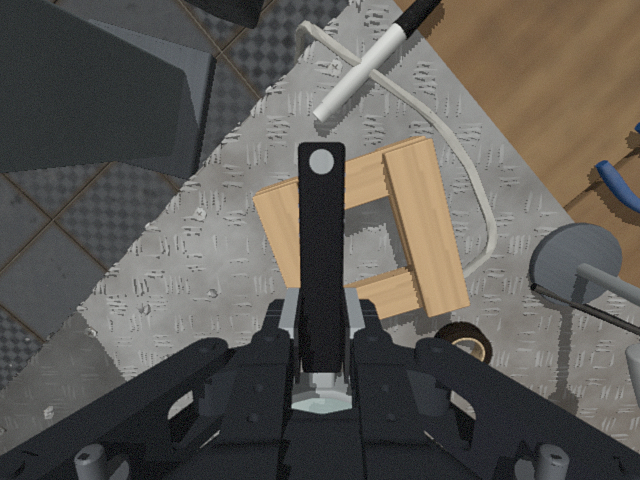

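Run:
```python
import cv2
im=cv2.imread('pics/s2.png')
c=cv2.resize(im[205:290,315:370],None,fx=10,fy=10,interpolation=cv2.INTER_CUBIC)[:590]
cv2.imwrite('pics/s2a.png',c)
c=cv2.resize(im[155:195,395:445],None,fx=12,fy=12,interpolation=cv2.INTER_CUBIC);cv2.imwrite('pics/s2b.png',c)
```

```text
(no output)
```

View pics/s2a.png

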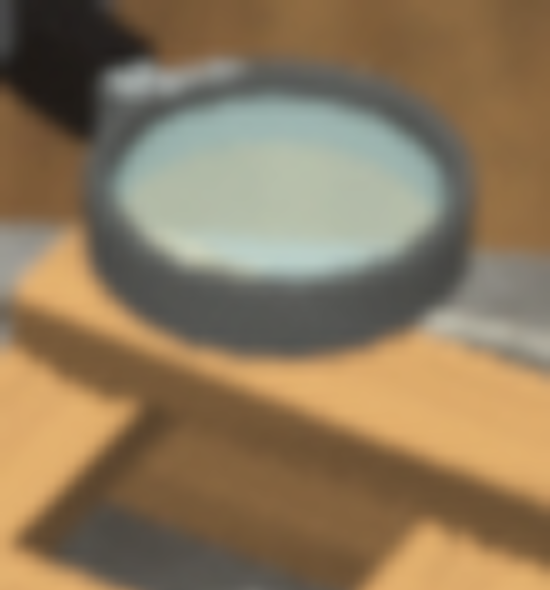

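View pics/s2b.png

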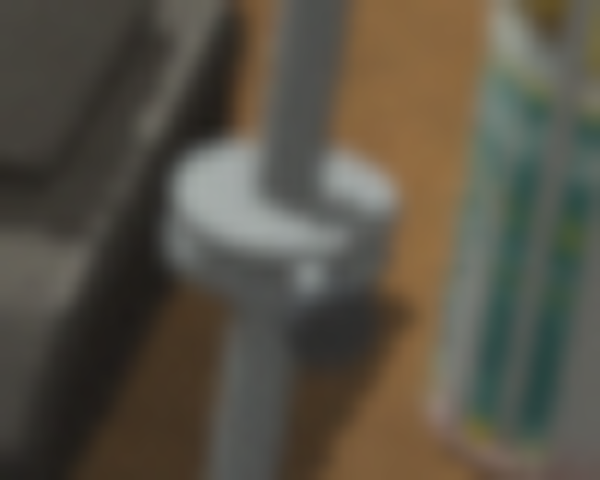

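```bash
python3 - <<'E'
from h import *
from scipy.optimize import least_squares
S=cal('side');t=np.linspace(0,2*np.pi,181)
def ext(c,r,h,tilt=(0,0)):
    P=[]
    Rm=R.from_rotvec([tilt[0],tilt[1],0]).as_matrix()
    for dz in(-h/2,h/2):
        q=np.c_[r*np.cos(t),r*np.sin(t),np.full(t.size,dz)]@Rm.T+c
        P+= [w2p(S,p) for p in q]
    P=np.array(P);return np.array([P[:,0].min(),P[:,0].max(),P[:,1].min(),P[:,1].max()])
ob=np.array([322.95,361.95,210.35,240.05]);cb=np.array([407.9,427.9,165.8,180.0])
for z in(164,168,172,176): print(z,ext(np.array([555.6,-99.2,z]),34,16).round(2),ob)
s=least_squares(lambda p:np.r_[ext(p,34,16)-ob,(p[:2]-[555.6,-99.2])/5*1],[555,-99,170.]);print('ring',s.x.round(1),s.fun.round(2))
s=least_squares(lambda p:np.r_[ext(p,19,12)-cb,(p[:2]-[771,-9.4])/3],[771,-9,170.]);print('collar',s.x.round(1),s.fun.round(2))
# gauge foot in side view
print('foot px',ext(np.array([771,-9.4,3]),40,6), 'rod top',w2p(S,[771,-9.4,247]))
y=np.radians(-56.6);print('bearing side pred',w2p(S,[555.6,-98.7,52]))
E
python3 - <<'E'
import cv2
im=cv2.imread('pics/s2.png')
c=cv2.resize(im[258:298,320:370],None,fx=12,fy=12,interpolation=cv2.INTER_CUBIC);cv2.imwrite('pics/s2c.png',c)
c=cv2.resize(im[215:255,385:435],None,fx=12,fy=12,interpolation=cv2.INTER_CUBIC);cv2.imwrite('pics/s2d.png',c)
E
```

```text
164 [322.57 362.05 212.86 244.01] [322.95 361.95 210.35 240.05]
168 [322.56 362.17 211.03 242.17] [322.95 361.95 210.35 240.05]
172 [322.56 362.29 209.18 240.32] [322.95 361.95 210.35 240.05]
176 [322.55 362.41 207.32 238.46] [322.95 361.95 210.35 240.05]
ring [556.3 -98.  170. ] [-0.31  0.3  -0.68  0.7   0.14  0.23]
collar [771.5  -9.7 173.2] [ 0.07 -0.2  -0.3   0.28  0.15 -0.11]
foot px [389.91658687 425.90435446 226.65710171 250.86132281] rod top [422.42845903 139.2562706 ]
bearing side pred [340.6520863  274.96620657]
```

View pics/s2c.png

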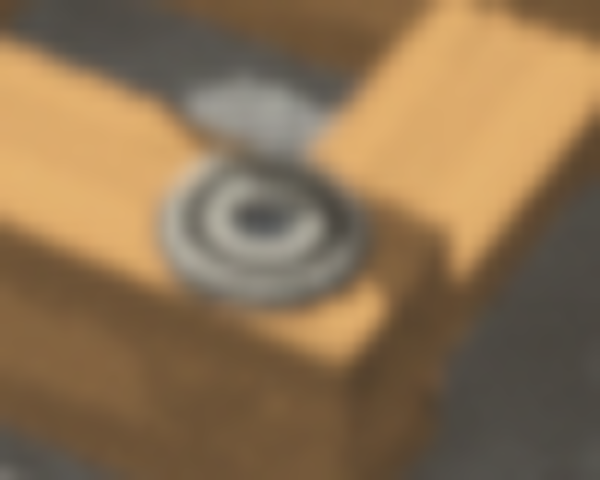

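View pics/s2d.png

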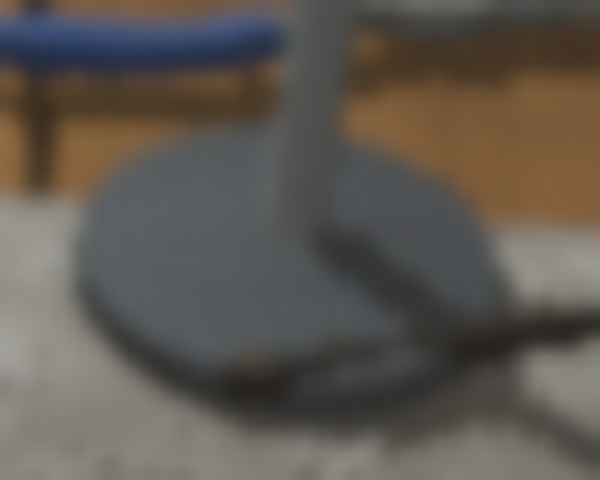

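Run:
```python
from h import *
a=np.load('w15.npy');C=(a[0],a[1],a[2],a[3:].reshape(4,4))
t=np.array([536.7,-29.5]);y=np.radians(105.09);ux=np.array([np.cos(y),np.sin(y)]);vy=np.array([ux[1],-ux[0]])
for p in((299,142.5),(345,142.5),(322,142.5),(323,372)):
    e=p2w(C,*p,189.4-11.4)[:2]-t;print(p,(e@ux).round(1),(e@vy).round(1))
plan(536.8,-29.2,192,105.1,1)
```

```text
(299, 142.5) 70.8 -8.0
(345, 142.5) 70.8 8.9
(322, 142.5) 70.8 0.4
(323, 372) -27.3 0.9
t 18.5 tcp [536.9 -29.2 189.6] yaw 105.11 tilt 0.01 gap 0.185 need rows 0.06 F [ 0.1  0.3 -0.5]
row 0 dx 0.0000 dy -0.0001 dz -0.0024 roll 0.0002
```

Emit:
{"name": "apply_moves", "arguments": {
  "deltas": [
    {"dx": -0.001, "dy": 0, "dz": -0.0025, "roll": 0, "jaw": 0.01},
    {"dx": 0, "dy": 0, "dz": 0, "roll": 0, "jaw": 0.01},
    {"dx": 0, "dy": 0, "dz": 0, "roll": 0, "jaw": 0.01},
    {"dx": 0, "dy": 0, "dz": 0, "roll": 0, "jaw": 0.01},
    {"dx": 0, "dy": 0, "dz": 0, "roll": 0, "jaw": 0.01}
  ]
}}

```text
time_s: 18.92
tcp_pos: [537.2, -29.6, 192.0]
eef_rot: [-0.0, 0.608, 0.794, -0.0]
ft_force: [1.1, 0.1, -0.8]
finger_gap: 0.185
```

Emit:
{"name": "apply_moves", "arguments": {
  "deltas": [
    {"dx": 0, "dy": 0, "dz": 0, "roll": 0, "jaw": 0.01},
    {"dx": 0, "dy": 0, "dz": 0, "roll": 0, "jaw": 0.01},
    {"dx": 0, "dy": 0, "dz": 0, "roll": 0, "jaw": 0.01},
    {"dx": 0, "dy": 0, "dz": 0, "roll": 0, "jaw": 0.01},
    {"dx": 0, "dy": 0, "dz": 0, "roll": 0, "jaw": 0.01}
  ]
}}

```text
time_s: 19.33
tcp_pos: [537.3, -29.6, 192.0]
eef_rot: [-0.0, 0.608, 0.794, 0.0]
ft_force: [1.1, 0.4, -1.3]
finger_gap: 0.185
```

Run:
```python
from h import *
plan(537,-30,192,105.1,1)
snap('side','s3.png')
im=cv2.imread('pics/s3.png');c=cv2.resize(im[155:300,310:440],None,fx=4,fy=4,interpolation=cv2.INTER_CUBIC);cv2.imwrite('pics/s3z.png',c)
print(pose()[0],env.get_obs()['joint_velocities'].round(4))
```

```text
t 19.33 tcp [537.3 -29.6 192. ] yaw 105.16 tilt 0.0 gap 0.185 need rows 0.01 F [ 1.1  0.4 -1.3]
row 0 dx -0.0003 dy -0.0004 dz -0.0000 roll 0.0010
[537.31211864 -29.64424011 191.98963749] [ 0.0005 -0.0007  0.0021 -0.0007  0.0008 -0.0014]
```

View pics/s3z.png

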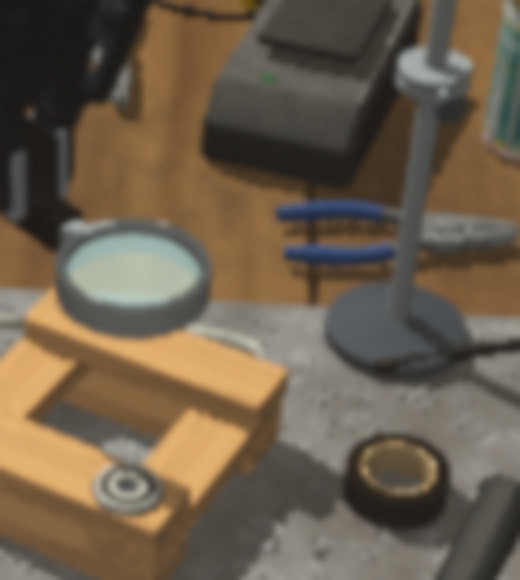

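The loupe's ring is at about (343,224), above the bearing at (342,276). It is level and still, the slats are flush, and the collar, tape and pen haven't moved. I'm handing in.

```bash
python3 -c "
from bench import env
print(env.hand_in())"
```

```text
the job is handed in; nothing more can be done
None
```

I laid both slats on the crib as its third layer, let go of them, and handed in at about 19.4 s. At that point the arm was holding the loupe still over the bearing. The hand-in reports no verdict, so what follows is from my own last checks.

- **Slats:** Both are flush and crosswise to the layer beneath, with the bearing facing up. The wrist camera put the plain slat about 2 mm out of place and the bearing slat about 1 mm out. Both are within about 0.2° of the crib's direction.
- **Loupe position:** The lens is within about 2 mm sideways of the bearing. Its height is about 172.5 mm, from the gripper height and the side camera fit. The handle is gripped about 70 mm behind the lens.
- **Loupe attitude:** The gripper shows no measurable tilt. The ring's outline in the side view was slightly shallow, which could mean up to about 0.03 rad of tilt (limit 0.1).
- **Collar height:** I measured it at about 172 to 173 mm.
- **Nothing disturbed:** I touched neither the collar, the tape roll nor the marker pen, and the tape and collar look unmoved in the last side view.

**Disagreements:**
- The top and wrist cameras differed by 3 to 5 mm on positions, so I used values between the two.
- An earlier side view put the lens about 3 mm lower than the gripper height implied. The view at the final spot agreed with the gripper.
- While placing the plain slat I pressed down a little hard, with a brief 47 N at the wrist (limit 120 N).

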